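# Sort tested speed controllers and shut the spares case

### The job

The speed controllers on the bench have been tested: swing the lid of the blue spares case fully open onto its stop, and lay every controller with a green tag flat in a nest of the case and every one with a red tag flat in a nest of the black rework tray, one to a nest. When all are sorted, lower the lid gently until it is fully shut. Move the lid gently at both stops, and leave the solder, the battery and the screwdriver where they are.

Things in the scene. Friction and masses are not known exactly. Their poses are not given: they have to be found in the camera images.
- esc_green_1: speed controller: black or blue housing under an aluminium heat sink, a GREEN (passed) tag 23 x 26 mm in the middle of its top. 64 long (x), 32 wide (y), 24 mm high, 60 to 130 g, brass connectors at +x. Origin at its middle, 12 mm above its underside; z out of the tagged face. Grip it across the 32 mm, upper half only, so the fingertips clear the nest's foam. May be absent.
- esc_green_2: speed controller: black or blue housing under an aluminium heat sink, a GREEN (passed) tag 23 x 26 mm in the middle of its top. 64 long (x), 32 wide (y), 24 mm high, 60 to 130 g, brass connectors at +x. Origin at its middle, 12 mm above its underside; z out of the tagged face. Grip it across the 32 mm, upper half only, so the fingertips clear the nest's foam. May be absent.
- esc_green_3: speed controller: black or blue housing under an aluminium heat sink, a GREEN (passed) tag 23 x 26 mm in the middle of its top. 64 long (x), 32 wide (y), 24 mm high, 60 to 130 g, brass connectors at +x. Origin at its middle, 12 mm above its underside; z out of the tagged face. Grip it across the 32 mm, upper half only, so the fingertips clear the nest's foam. May be absent.
- esc_red_1: speed controller: black or blue housing under an aluminium heat sink, a RED (failed) tag 23 x 26 mm in the middle of its top. 64 long (x), 32 wide (y), 24 mm high, 60 to 130 g, brass connectors at +x. Origin at its middle, 12 mm above its underside; z out of the tagged face. Grip it across the 32 mm, upper half only, so the fingertips clear the nest's foam. May be absent.
- esc_red_2: speed controller: black or blue housing under an aluminium heat sink, a RED (failed) tag 23 x 26 mm in the middle of its top. 64 long (x), 32 wide (y), 24 mm high, 60 to 130 g, brass connectors at +x. Origin at its middle, 12 mm above its underside; z out of the tagged face. Grip it across the 32 mm, upper half only, so the fingertips clear the nest's foam. May be absent.
- esc_red_3: speed controller: black or blue housing under an aluminium heat sink, a RED (failed) tag 23 x 26 mm in the middle of its top. 64 long (x), 32 wide (y), 24 mm high, 60 to 130 g, brass connectors at +x. Origin at its middle, 12 mm above its underside; z out of the tagged face. Grip it across the 32 mm, upper half only, so the fingertips clear the nest's foam. May be absent.
- case: blue spares case, fixed to the bench, 130 mm deep (x) by 250 mm wide (y), 32 mm high without its lid; origin at the centre of its underside, -x is its front (tab side), +x its hinge side. Its grey foam has three nests (green floors) in a row along y.
- pass_nest_1 (a point): case nest for a green-tagged controller: centre of the nest's floor, 26 mm above the bench; pocket 72 mm (case x) by 40 mm (case y), 6 mm deep, nests 68 mm apart along y; axes as the case. A seated controller lies flat, long side along case x either way round, origin 12 mm above this point, its top 18 mm above the foam.
- pass_nest_2 (a point): case nest for a green-tagged controller: centre of the nest's floor, 26 mm above the bench; pocket 72 mm (case x) by 40 mm (case y), 6 mm deep, nests 68 mm apart along y; axes as the case. A seated controller lies flat, long side along case x either way round, origin 12 mm above this point, its top 18 mm above the foam.
- pass_nest_3 (a point): case nest for a green-tagged controller: centre of the nest's floor, 26 mm above the bench; pocket 72 mm (case x) by 40 mm (case y), 6 mm deep, nests 68 mm apart along y; axes as the case. A seated controller lies flat, long side along case x either way round, origin 12 mm above this point, its top 18 mm above the foam.
- tray: black rework tray with a red strip on its front edge, fixed to the bench, 100 mm deep (x) by 236 mm wide (y), 18 mm high; origin at the centre of its underside, -x is its front. Its grey foam has three nests (red floors) in a row along y.
- reject_nest_1 (a point): tray nest for a red-tagged controller: centre of the nest's floor, 12 mm above the bench; pocket 72 mm (tray x) by 40 mm (tray y), 6 mm deep, nests 68 mm apart along y; axes as the tray. A seated controller lies flat, long side along tray x either way round, origin 12 mm above this point, its top 18 mm above the foam.
- reject_nest_2 (a point): tray nest for a red-tagged controller: centre of the nest's floor, 12 mm above the bench; pocket 72 mm (tray x) by 40 mm (tray y), 6 mm deep, nests 68 mm apart along y; axes as the tray. A seated controller lies flat, long side along tray x either way round, origin 12 mm above this point, its top 18 mm above the foam.
- reject_nest_3 (a point): tray nest for a red-tagged controller: centre of the nest's floor, 12 mm above the bench; pocket 72 mm (tray x) by 40 mm (tray y), 6 mm deep, nests 68 mm apart along y; axes as the tray. A seated controller lies flat, long side along tray x either way round, origin 12 mm above this point, its top 18 mm above the foam.
- lid (a joint): the case's clear lid (26 mm deep cover, 130 x 250 mm, blue edges, 0.18 kg), hinged on the case's far (+x) rim: 0 = shut, grows as it swings up and back, 1.95 rad = fully open, leaning back on its stop. Starts shut or ajar, up to 0.5 rad. Friction hinges hold it wherever it is left, so it must be brought all the way both ways; 2 to 3 N at the tab move it.
- lid_hinge (a point): middle of the lid's hinge line, at the case's +x rim, 32 mm above the bench; the hinge line runs along case y. The axes turn with the lid (equal to the case's when shut).
- lid_tab (a point): grip point of the yellow tab at the middle of the lid's front edge: a bead 16 mm wide (case y), 14 mm in diameter on a 40 mm tongue, 30 mm clear of the lid's front wall. Shut, it is 160 mm in front (-x) of the hinge line and 10 mm above it. Pinched from above across the 16 mm it turns between the fingers: a tool kept pointing down can carry it through the whole swing. Axes turn with the lid.
- solder: bystander: aluminium solder spool, 50 mm diameter, 35 mm high, standing on the bench; origin at its underside.
- battery: bystander: blue and yellow battery pack, 36 x 130 x 30 mm, lying along its y; origin at its underside.
- driver: bystander: screwdriver with red handle, 170 mm long, lying along its x; origin at its underside.
There are look-alikes about, which are no part of the job. What is shaped like the esc_red_1 but brown is not meant. Leave any orange or purple look-alike of the esc_red_3 alone.

How it is judged:
By the outcome, as a careful person would: the job done as asked, in the order asked, and still so for the second after the job is handed in, with the robot touching nothing.
Of esc_green_1, esc_green_2, esc_green_3, esc_red_1, esc_red_2, esc_red_3 only 4 to 6 are there at a start; the rules pass over those that are not, and their reading is None.
At some moment in a run one of esc_green_1, esc_green_2, esc_green_3, esc_red_1, esc_red_2, esc_red_3 may be knocked a few centimetres aside while the robot is not near it.
Once in a run the grip may slacken for a moment while it holds something.
It also fails if it takes over 210 s, if anything falls off the work surface, if the arm or the gripper's body presses on something with over 40 N, if the wrist force passes 120 N, or if a joint passes its speed limit or range.

### The arm

A 7-joint arm with a two-finger parallel gripper is mounted at the origin on the work surface. World frame = base frame: x ahead of the robot, y to its left, z up, the work surface at z = 0. Lengths are in m, angles in rad, forces in N, time in s.
With the tool pointing down it reaches from about 0.4 to 0.85 m from the base axis. Payload 10.4 kg.
Tool frame: the origin (TCP) lies midway between the tips of the shut fingers; the grasp point (between the pads) lies manip.pinch_z behind it (manip.pinch_z is the distance from the TCP to the grasp point, in m); z points along the fingers, y is the direction in which the jaws open and shut (so a half turn about z gives the same grasp; the last joint's range is limited). The gripper opens to 85 mm and grips with 20 to 120 N. Pads are 22 mm wide; open, the fingers measure 114 mm over their backs; the gripper's body (76 mm by 85 mm) begins 54 mm behind the grasp point. The pads swing forward as they close: fully open they stand 13 mm farther back than shut.
Start: joints at [-1.226, 0.332, -0.065, 1.46, 0.022, 1.35, -0.088], TCP at [0.225, 0.583, 0.231] pointing down, gripper open.
Joint ranges: [-2.6, 2.6], [-0.5, 2.12], [-1.47, 1.34], [0.16, 2.42], [-1.27, 4.41], [0.06, 2.06], [-2.6, 2.6]. Speed limits (rad/s): [2.22, 2.22, 2.79, 2.79, 3.14, 3.14, 3.14].

### API

Orientations are given as a unit quaternion [x, y, z, w].
In Python, from workcell import manip gives the robot as it stands.
- The arm moves only by the shell command python3 -m handwheel 'ROWS' [FORCE]. ROWS is JSON, a list that holds one entry, the list of rows, each a list of 7 numbers: the shift along the tool's x, y, z in m, then the turn, a rotation vector about the tool's x, y, z in rad, then the finger opening in m, from 0 to 0.0854. In form: [[[tx, ty, tz, ax, ay, az, claw], ...]]. A call has 1 to 8 rows; each row is the pose to reach, as a shift and turn from the pose commanded when the call began, along the tool's axes at that moment; what a row does not reach only later rows make up. A row lasts 1/8 s, in which the tool goes at most 62.5 mm and 10.7 degrees, less where a joint would pass 70% of its speed; a pose out of reach is approached as far as the arm can. A call with a gripper value outside its range is refused whole. The fingers move at their own pace and stop on an object; FORCE is the grip in N (left out, the last holds). Time passes only in rows, so rows that repeat a pose let the fingers close. It gives the time, the measured TCP pose, the force and the opening at its end, in the units of the state.
- manip.get_obs(): the state, without advancing time (a new reading comes with each control period).
- manip.camera(name): name is "scene" or "top" or "wrist"; returns the picture (384x512x3 uint8, blue, green, red); there is no depth.
- manip.calibration(name): a dict with "fx", "fy", "cx", "cy" (pixels), "view" (4x4, takes a point from world to camera coordinates); the wrist camera has in their place "tool_from_camera" (4x4, takes a point from camera to tool coordinates, whose origin is the TCP and whose axes are the flange's). Camera axes: x right, y up, looking along -z (the intrinsics and any distortion apply to the point x, -y, -z); pixel columns grow to the right and rows downward; lengths in m; the calibration is good to about 2 mm. A picture is of the moment at which its call begins: read the wrist's pose just before it. calibration takes no time and is no camera call.
- manip.hand_in(): hands the job in, once; it reports no verdict.
The state is a dict: "clock": time; "joint_pos": joint angles; "joint_velocities": joint speeds; "tau": joint torques, N m; "position": TCP position; "ee_rot": TCP orientation; "ft_force": force on the tool from outside, world axes, zero at the start; "torque": the same for the moment, N m; "grip_width": opening from 0.0 (shut) to 1.0 (fully open).
Only numpy, scipy, OpenCV 4.12 (cv2) and the standard library are available. Lean on these libraries where they do the work, as an engineer would, in place of code of your own. Each camera call takes 0.05 s, during which the arm holds its last target.

## Working session

There is one attempt and no reset: what is moved stays moved. The work goes in short steps, Python scripts to look and compute and a shell command to move; the robot and the scene stay as the last step left them, time stands still between calls to the robot, and variables do not carry over. Pictures are saved under pics/ and viewed, and the job is handed in when it is done.

```bash
ls; mkdir -p pics
python3 - <<'E'
from workcell import manip
import cv2,json
o=manip.get_obs();print(o, manip.pinch_z)
for n in("scene","top","wrist"):
    im=manip.camera(n);cv2.imwrite(f"pics/{n}0.png",im)
    print(n,manip.calibration(n))
E
```

```text
pics
{'clock': 0.0, 'joint_pos': array([-1.22561688,  0.33288544, -0.06464803,  1.46096768,  0.02162709,
        1.34989498, -0.08852074]), 'joint_velocities': array([-1.21993043e-03, -3.37932619e-04, -1.81893337e-04, -3.07083539e-06,
        8.45235571e-04,  2.05551295e-04, -1.41491392e-04]), 'tau': array([-1.58302784e-03, -6.25434852e+01,  4.79396805e-02, -3.91606736e+01,
        1.59556040e-02,  9.87678766e-03, -6.72115402e-05]), 'position': array([0.22462001, 0.58282949, 0.23049475]), 'ee_rot': array([ 1.82875866e-01,  9.83135741e-01, -7.25732605e-04, -7.81997046e-05]), 'ft_force': array([ 0.87625474, -0.95262166,  1.31760758]), 'torque': array([ 0.00378869,  0.04090704, -0.01980295]), 'grip_width': 1.0012225798180507} 0.0187
scene {'fx': 493.87078015366535, 'fy': 493.87078015366535, 'cx': 257.16561602372815, 'cy': 192.2310806069345, 'view': array([[-0.22811863,  0.97363026, -0.00245231,  0.0943816 ],
       [-0.78716201, -0.18294618,  0.58898783,  0.43927088],
       [ 0.57300774,  0.13628946,  0.80813818, -1.69159306],
       [ 0.        ,  0.        ,  0.        ,  1.        ]])}
top {'fx': 355.1244820919655, 'fy': 355.1244820919655, 'cx': 250.41521672655796, 'cy': 197.07238034801293, 'view': array([[-0.00470854, -0.99991034,  0.01253577,  0.01698391],
       [ 0.99721951, -0.00376281,  0.07442511, -0.55366322],
       [-0.07437127,  0.01285134,  0.99714781, -1.10807345],
       [ 0.        ,  0.        ,  0.        ,  1.        ]])}
wrist {'fx': 279.9105397304525, 'fy': 279.9105397304525, 'cx': 251.57239233354264, 'cy': 194.46561624409946, 'tool_from_camera': array([[-3.95049816e-05,  9.60593341e-01,  2.77957608e-01,
         7.03886919e-02],
       [ 9.99999989e-01,  7.67292854e-05, -1.23042717e-04,
         4.70492758e-04],
       [-1.39521504e-04,  2.77957601e-01, -9.60593334e-01,
        -1.42375601e-01],
       [ 0.00000000e+00,  0.00000000e+00,  0.00000000e+00,
         1.00000000e+00]])}
```

View pics/scene0.png

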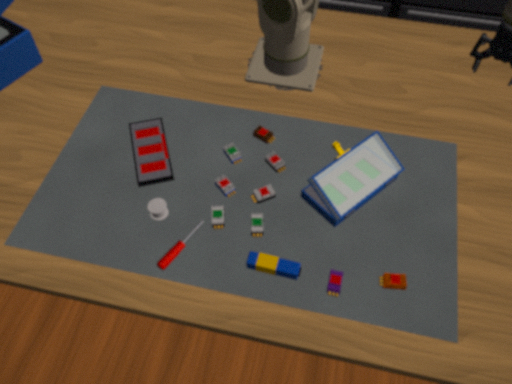

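View pics/top0.png

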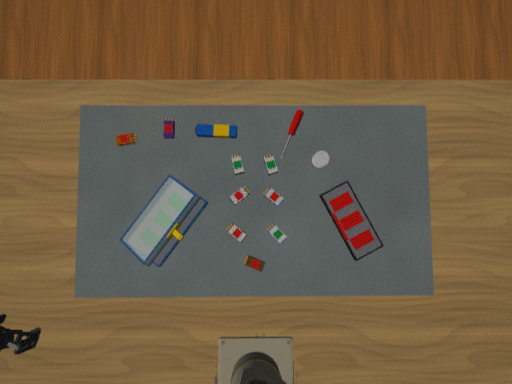

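View pics/wrist0.png

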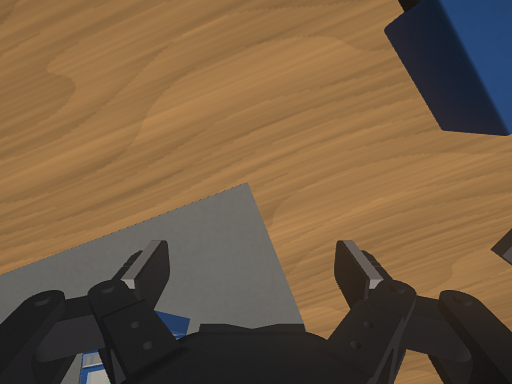

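```bash
cat > h.py <<'E'
from workcell import manip
import cv2,numpy as np
from scipy.spatial.transform import Rotation as R
def cam(n,o=None):
    c=manip.calibration(n)
    if 'view' in c: V=np.array(c['view'])
    else:
        T=np.eye(4);T[:3,:3]=R.from_quat(o['ee_rot']).as_matrix();T[:3,3]=o['position']
        V=np.linalg.inv(T@np.array(c['tool_from_camera']))
    return c,V
def proj(n,p,o=None):
    c,V=cam(n,o);q=np.atleast_2d(p)@V[:3,:3].T+V[:3,3]
    return np.c_[c['cx']+c['fx']*q[:,0]/-q[:,2], c['cy']+c['fy']*q[:,1]/q[:,2]]
def back(n,uv,z,o=None):
    c,V=cam(n,o);uv=np.atleast_2d(uv).astype(float)
    d=np.c_[(uv[:,0]-c['cx'])/c['fx'],-(uv[:,1]-c['cy'])/c['fy'],-np.ones(len(uv))]@V[:3,:3]
    C=-V[:3,:3].T@V[:3,3]
    return C+d*((z-C[2])/d[:,2])[:,None]
def crop(im,x,y,w,h,s,f):
    cv2.imwrite(f,cv2.resize(im[y:y+h,x:x+w],None,fx=s,fy=s,interpolation=cv2.INTER_CUBIC))
E
python3 - <<'E'
from h import *
im=cv2.imread('pics/top0.png')
crop(im,220,150,80,130,4.6,'pics/t_esc.png')
crop(im,110,165,110,110,5.4,'pics/t_case.png')
crop(im,310,170,85,100,6,'pics/t_tray.png')
crop(cv2.imread('pics/scene0.png'),290,120,130,110,5.4,'pics/s_case.png')
E
```

```text
(no output)
```

View pics/t_esc.png

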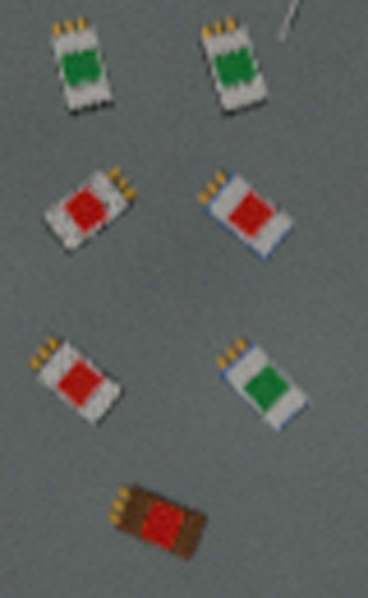

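View pics/t_case.png

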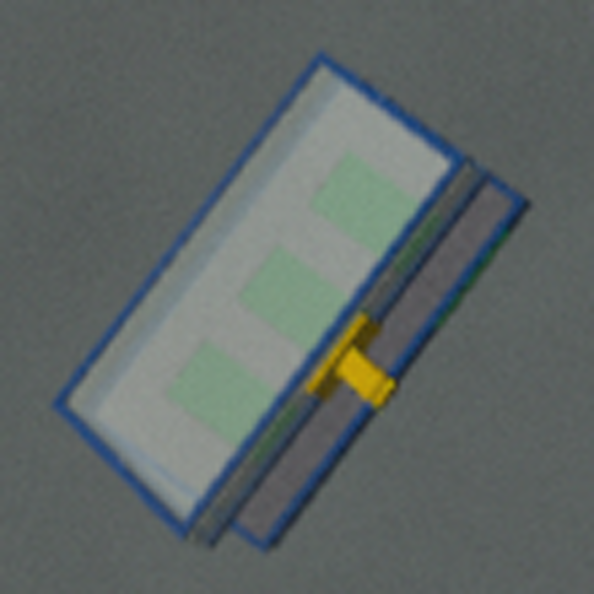

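View pics/t_tray.png

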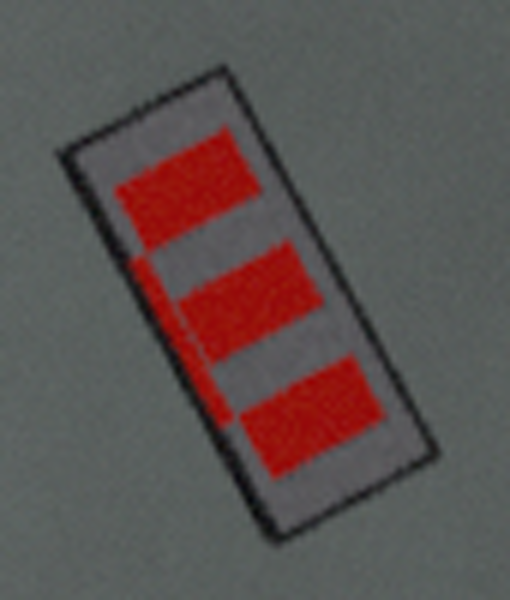

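View pics/s_case.png

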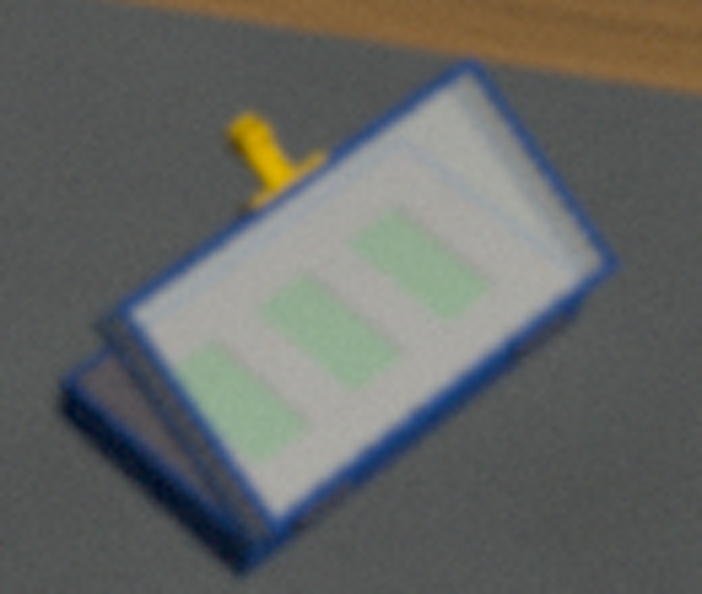

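Run:
```python
from h import *
im=cv2.imread('pics/top0.png');hsv=cv2.cvtColor(im,cv2.COLOR_BGR2HSV).astype(int)
g=(abs(hsv[...,0]-65)<20)&(hsv[...,1]>120)&(hsv[...,2]>50)
r=((hsv[...,0]<8)|(hsv[...,0]>172))&(hsv[...,1]>150)&(hsv[...,2]>80)
for nm,m in(('g',g),('r',r)):
    n,l,s,c=cv2.connectedComponentsWithStats(m.astype(np.uint8))
    for i in range(1,n):
        if s[i,4]>15:
            z=.024 if s[i,4]<130 else .012
            ys,xs=np.nonzero(l==i);rc=cv2.minAreaRect(np.c_[xs,ys].astype(np.float32))
            print(nm,s[i,4],c[i].round(1),back('top',c[i],z)[0].round(4),rc[1],rc[2])
C=lambda a:[110+a[0]/5.4,165+a[1]/5.4]
for a,z in (((527,203),.032),((268,548),.032)): print(back('top',C(a),z)[0].round(4))
T=lambda a:[310+a[0]/6,170+a[1]/6]
P=[back('top',T(a),.018)[0] for a in((225,67),(438,453),(278,541),(64,152))]
print(np.round(P,4),np.mean(P,0),[np.linalg.norm(P[i]-P[i-1]).round(4) for i in range(4)])
```

```text
g 42 [237.2 164. ] [0.6593 0.0564 0.024 ] (5.5783185958862305, 7.033533096313477) 75.96376037597656
g 44 [270.6 164. ] [ 0.659  -0.0502  0.024 ] (6.008327484130859, 6.957010269165039) 71.56504821777344
g 46 [277.3 233.7] [ 0.4376 -0.0693  0.024 ] (5.656853675842285, 7.071067810058594) 45.0
r 159 [294.9 121.7] [ 0.8002 -0.1316  0.012 ] (6.302709579467773, 25.86737060546875) 23.198589324951172
r 49 [167.7 127.7] [0.7775 0.2788 0.024 ] (6.0, 7.0) 90.0
r 52 [123.4 138.2] [0.7434 0.4195 0.024 ] (7.0, 7.0) 90.0
r 43 [238.3 195.1] [0.5598 0.053  0.024 ] (6.363961219787598, 5.656853675842285) 45.0
r 264 [340.8 201.2] [ 0.54   -0.2757  0.012 ] (12.238201141357422, 21.562545776367188) 60.945396423339844
r 47 [274.  196.2] [ 0.5559 -0.0603  0.024 ] (6.199999809265137, 7.200000286102295) 36.869895935058594
r 370 [347.9 221.8] [ 0.4738 -0.2967  0.012 ] (30.88688850402832, 25.64194679260254) 60.945396423339844
r 49 [236.8 232.8] [0.4409 0.058  0.024 ] (6.363960266113281, 7.071067810058594) 45.0
r 265 [361.5 239. ] [ 0.4192 -0.3388  0.012 ] (12.279437065124512, 21.70607566833496) 60.2551155090332
r 68 [255.  263.4] [0.3455 0.0015 0.024 ] (7.589465618133545, 8.854375839233398) 18.434947967529297
[0.536  0.1492 0.032 ]
[0.3388 0.2964 0.032 ]
[[ 0.6039 -0.297   0.018 ]
 [ 0.3985 -0.4047  0.018 ]
 [ 0.353  -0.3187  0.018 ]
 [ 0.5586 -0.2098  0.018 ]] [ 0.47851721 -0.30755527  0.018     ] [np.float64(0.0982), np.float64(0.2319), np.float64(0.0973), np.float64(0.2326)]
```

Run:
```python
from h import *
from scipy.optimize import least_squares
f=np.array([[0.536,0.1492],[0.3388,0.2964]])
def tab(p):
    cx,cy,a,th=p;x=np.array([np.cos(a),np.sin(a),0]);h=np.array([cx,cy,.032])+.065*x
    return h+x*(-.16*np.cos(th)+.01*np.sin(th))+np.array([0,0,.16*np.sin(th)+.01*np.cos(th)])
def res(p):
    cx,cy,a,th=p;x=np.array([np.cos(a),np.sin(a),0]);y=np.array([-x[1],x[0],0]);c=np.array([cx,cy,.032])
    fc=proj('top',[c-.065*x-.125*y,c-.065*x+.125*y])-[[110+527/5.4,165+203/5.4],[110+268/5.4,165+548/5.4]]
    bs=proj('scene',[c-.065*x+.125*y*s for s in(-1,)])-[[290+65/5.4,120+383/5.4]]
    t=proj('top',tab(p))[0]-[110+378/5.4,165+392/5.4]
    s=proj('scene',tab(p))[0]-[290+246/5.4,120+127/5.4]
    return np.r_[fc.ravel(),bs.ravel(),t,s]
r=least_squares(res,[.476,.275,.93,.4]);p=r.x
print(p.round(4),np.degrees(p[2]),tab(p).round(4),r.fun.round(1))
```

```text
[0.4741 0.2771 0.9492 0.4969] 54.387146864568265 [0.4328 0.2195 0.1171] [-0.7 -0.6 -0.2  1.4 -0.9 -1.3 -0.2 -0.8 -0.1  1. ]
```

```bash
cat >> h.py <<'E'
def go(x,y,z,yaw,pinch=True,o=None):
    """yaw: deg, direction of tool y in world (either of two, nearest picked for joint 7). z: grasp point height"""
    o=o or manip.get_obs()
    if pinch: z=z-manip.pinch_z
    M=R.from_quat(o['ee_rot'])
    az=np.degrees(np.arctan2(y,x))
    for yw in (yaw,yaw+180):
        yr=np.radians(yw);Y=np.array([np.cos(yr),np.sin(yr),0]);Z=np.array([0,0,-1.]);X=np.cross(Y,Z)
        T=R.from_matrix(np.c_[X,Y,Z])
        rv=(M.inv()*T).as_rotvec();sh=M.inv().apply(np.array([x,y,z])-o['position'])
        rel=(yw-az+180)%360-180
        print('shift',sh.round(4),'turn',rv.round(4),'rel-to-azimuth',round(rel,1))
def st():
    o=manip.get_obs();M=R.from_quat(o['ee_rot']).as_matrix()
    print('t',round(o['clock'],2),'pos',o['position'].round(4),'yawY',np.degrees(np.arctan2(M[1,1],M[0,1])).round(1),'tilt',np.degrees(np.arccos(-M[2,2])).round(2),'F',o['ft_force'].round(1),'w',round(o['grip_width']*85.4,1),'q',o['joint_pos'].round(2))
E
python3 -c "
from h import *
go(.433,.220,.20,144.4)"
```

```text
shift [-0.3249 -0.2637  0.0497] turn [-9.0000e-04 -7.0000e-04 -1.3173e+00] rel-to-azimuth 117.5
shift [-0.3249 -0.2637  0.0497] turn [-7.0000e-04  1.0000e-03  1.8243e+00] rel-to-azimuth -62.5
```

```bash
python3 -m handwheel '[[[-0.325,-0.264,0.0,0,0,1.824,0.045],[-0.325,-0.264,0.0,0,0,1.824,0.045],[-0.325,-0.264,0.0,0,0,1.824,0.045],[-0.325,-0.264,0.0,0,0,1.824,0.045],[-0.325,-0.264,0.0,0,0,1.824,0.045],[-0.325,-0.264,0.0,0,0,1.824,0.045],[-0.325,-0.264,0.0,0,0,1.824,0.045],[-0.325,-0.264,0.0,0,0,1.824,0.045]]]' 40; python3 -c "
from h import *
st();go(.433,.220,.20,-35.6)"
```

```text
clock: 1.15
position: [0.4347, 0.2163, 0.2314]
ee_rot: [0.808, 0.59, 0.0, 0.0]
ft_force: [-0.2, 1.2, 0.7]
grip_width: 0.529
t 1.15 pos [0.4347 0.2163 0.2314] yawY -17.7 tilt 0.03 F [-0.2  1.2  0.7] w 45.2 q [-0.86  0.01  0.31  1.83 -0.    1.3  -0.86]
shift [ 0.003  -0.0028  0.0501] turn [5.000e-04 1.000e-04 3.119e-01] rel-to-azimuth -62.5
shift [ 0.003  -0.0028  0.0501] turn [-1.0000e-04  7.0000e-04 -2.8297e+00] rel-to-azimuth 117.5
```

Turn the rest, look with the wrist camera at this height.

```bash
python3 -m handwheel '[[[0.003,-0.003,0.0,0,0,0.312,0.045],[0.003,-0.003,0.0,0,0,0.312,0.045],[0.003,-0.003,0.0,0,0,0.312,0.045]]]' ; python3 -c "
from h import *
o=manip.get_obs();im=manip.camera('wrist');cv2.imwrite('pics/w1.png',im);st()
print(proj('wrist',[.4328,.2195,.117],o))"
```

```text
clock: 1.52
position: [0.4309, 0.2237, 0.2312]
ee_rot: [0.886, 0.463, -0.0, -0.0]
ft_force: [0.6, 0.0, 0.0]
grip_width: 0.528
t 1.57 pos [0.431  0.2237 0.2312] yawY -34.7 tilt 0.01 F [ 0.3  0.5 -0.1] w 44.8 q [-0.87  0.01  0.3   1.83 -0.    1.3  -1.17]
[[255.65626869 193.72074028]]
```

View pics/w1.png

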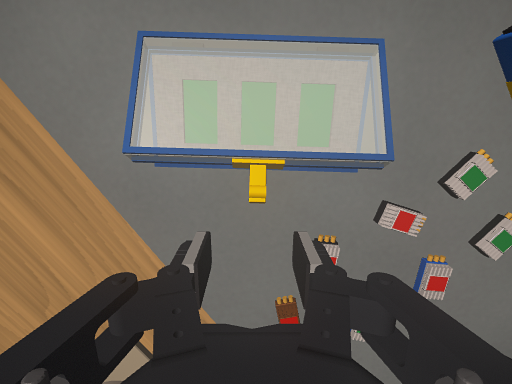

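```bash
python3 -c "
from h import *
go(.4343,.2185,.117,-35.6)"
```

```text
shift [-0.0024  0.0057  0.1329] turn [-0.0001  0.0001  0.0152] rel-to-azimuth -62.3
shift [-0.0024  0.0057  0.1329] turn [-1.0000e-04 -1.0000e-04 -3.1264e+00] rel-to-azimuth 117.7
```

```bash
python3 -m handwheel '[[[-0.002,0.006,0.05,0,0,0.015,0.045],[-0.002,0.006,0.09,0,0,0.015,0.045],[-0.002,0.006,0.13,0,0,0.015,0.045],[-0.002,0.006,0.133,0,0,0.015,0.045],[-0.002,0.006,0.133,0,0,0.015,0.01],[-0.002,0.006,0.133,0,0,0.015,0.01],[-0.002,0.006,0.133,0,0,0.015,0.01],[-0.002,0.006,0.133,0,0,0.015,0.01]]]' 30; python3 -c "
from h import *
o=manip.get_obs();im=manip.camera('wrist');cv2.imwrite('pics/w2.png',im);st()"
```

```text
clock: 2.58
position: [0.4347, 0.2197, 0.0997]
ee_rot: [0.89, 0.456, 0.001, -0.001]
ft_force: [-5.6, 1.8, 2.0]
grip_width: 0.176
t 2.62 pos [0.4347 0.2197 0.0997] yawY -35.7 tilt 0.11 F [-5.4  1.2  2. ] w 15.5 q [-0.85  0.15  0.31  1.99 -0.05  1.01 -1.14]
```

View pics/w2.png

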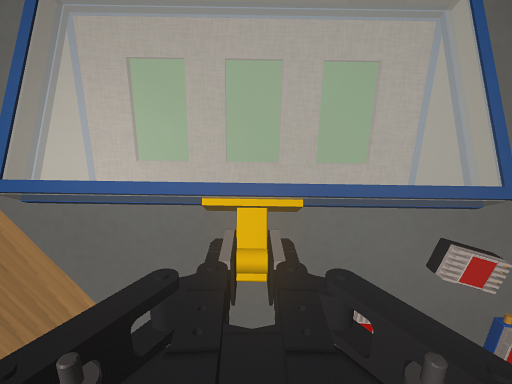

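```bash
python3 -c "
import numpy as np
r=.1603
def t(p0,p): print([[round(r*(np.cos(p0)-np.cos(q)),3),round(-r*(np.sin(q)-np.sin(p0)),3)] for q in p])
t(.569,np.arange(1,9)*.075+.569)
"
```

```text
[[np.float64(0.007), np.float64(-0.01)], [np.float64(0.014), np.float64(-0.019)], [np.float64(0.023), np.float64(-0.028)], [np.float64(0.032), np.float64(-0.036)], [np.float64(0.041), np.float64(-0.043)], [np.float64(0.051), np.float64(-0.05)], [np.float64(0.061), np.float64(-0.056)], [np.float64(0.072), np.float64(-0.061)]]
```

```bash
python3 -m handwheel '[[[0.007,0,-0.010,0,0,0,0.01],[0.014,0,-0.019,0,0,0,0.01],[0.023,0,-0.028,0,0,0,0.01],[0.032,0,-0.036,0,0,0,0.01],[0.041,0,-0.043,0,0,0,0.01],[0.051,0,-0.05,0,0,0,0.01],[0.061,0,-0.056,0,0,0,0.01],[0.072,0,-0.061,0,0,0,0.01]]]' 40; python3 -c "
from h import *
o=manip.get_obs();im=manip.camera('wrist');cv2.imwrite('pics/w3.png',im);st()
r=.1603
def t(p0,p): print([[round(float(r*(np.cos(p0)-np.cos(q))),3),round(float(-r*(np.sin(q)-np.sin(p0))),3)] for q in p])
t(1.169,np.arange(1,9)*.075+1.169)"
```

```text
clock: 3.62
position: [0.4773, 0.2775, 0.1601]
ee_rot: [0.89, 0.456, -0.0, 0.0]
ft_force: [-4.4, -2.1, -2.0]
grip_width: 0.175
t 3.67 pos [0.4783 0.2787 0.1607] yawY -35.7 tilt 0.1 F [-3.3  0.2  1.4] w 15.0 q [-0.87  0.22  0.3   1.76 -0.07  1.16 -1.17]
[[0.011, -0.004], [0.023, -0.008], [0.034, -0.01], [0.046, -0.012], [0.058, -0.013], [0.07, -0.013], [0.082, -0.012], [0.094, -0.01]]
```

View pics/w3.png

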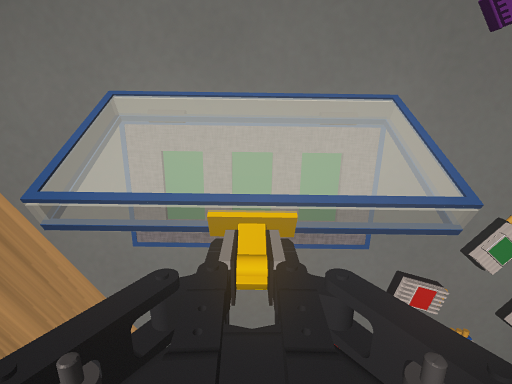

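Tab held, lid turning. Continue.

```bash
python3 -m handwheel '[[[0.011,0,-0.004,0,0,0,0.01],[0.023,0,-0.008,0,0,0,0.01],[0.034,0,-0.010,0,0,0,0.01],[0.046,0,-0.012,0,0,0,0.01],[0.058,0,-0.013,0,0,0,0.01],[0.07,0,-0.013,0,0,0,0.01],[0.078,0,-0.012,0,0,0,0.01],[0.084,0,-0.012,0,0,0,0.01]]]'; python3 -c "
from h import *
st()
r=.1603
def t(p0,p): print([[round(float(r*(np.cos(p0)-np.cos(q))),4),round(float(-r*(np.sin(q)-np.sin(p0))),4)] for q in p])
p0=np.arccos(np.cos(1.169)-.084/r);print(p0-.0624)
t(p0,np.arange(1,9)*.03+p0)"
```

```text
clock: 4.68
position: [0.5273, 0.3452, 0.1715]
ee_rot: [0.89, 0.456, 0.001, 0.0]
ft_force: [0.6, -5.4, 2.0]
grip_width: 0.174
t 4.67 pos [0.5273 0.3452 0.1715] yawY -35.8 tilt 0.09 F [ 0.6 -5.4  2. ] w 14.8 q [-0.88  0.38  0.29  1.54 -0.11  1.23 -1.2 ]
1.6417363242298473
[[0.0048, 0.0007], [0.0095, 0.0016], [0.0142, 0.0026], [0.0189, 0.0037], [0.0235, 0.005], [0.0281, 0.0064], [0.0327, 0.0079], [0.0372, 0.0096]]
```

```bash
python3 -m handwheel '[[[0.005,0,0.0007,0,0,0,0.01],[0.0095,0,0.0016,0,0,0,0.01],[0.014,0,0.0026,0,0,0,0.01],[0.019,0,0.0037,0,0,0,0.01],[0.0235,0,0.005,0,0,0,0.01],[0.0265,0,0.006,0,0,0,0.01],[0.0295,0,0.007,0,0,0,0.01],[0.0315,0,0.0075,0,0,0,0.01]]]'; python3 -c "
from h import *
st()
r=.1603
def t(p0,p): print([[round(float(r*(np.cos(p0)-np.cos(q))),4),round(float(-r*(np.sin(q)-np.sin(p0))),4)] for q in p])
p0=np.arccos(np.cos(1.6417+.0624)-.0315/r);print(p0-.0624)
t(p0,np.arange(1,9)*.016+p0)"
```

```text
clock: 5.68
position: [0.5461, 0.3706, 0.1644]
ee_rot: [0.89, 0.455, 0.001, 0.0]
ft_force: [2.6, -5.1, 2.8]
grip_width: 0.174
t 5.67 pos [0.5461 0.3706 0.1644] yawY -35.8 tilt 0.15 F [ 2.6 -5.1  2.8] w 14.9 q [-0.87  0.45  0.28  1.46 -0.13  1.24 -1.2 ]
1.844081074892048
[[0.0024, 0.0009], [0.0048, 0.0018], [0.0072, 0.0027], [0.0096, 0.0037], [0.0119, 0.0047], [0.0143, 0.0058], [0.0166, 0.0069], [0.0189, 0.008]]
```

```bash
python3 -m handwheel '[[[0.0024,0,0.0009,0,0,0,0.01],[0.0048,0,0.0018,0,0,0,0.01],[0.0072,0,0.0027,0,0,0,0.01],[0.009,0,0.0035,0,0,0,0.01],[0.0105,0,0.0041,0,0,0,0.01],[0.012,0,0.0047,0,0,0,0.01]]]'; python3 -c "
from h import *
st()"; python3 -m handwheel '[[[0.0012,0,0.0006,0,0,0,0.01],[0.0024,0,0.0012,0,0,0,0.01],[0.0036,0,0.0018,0,0,0,0.01],[0.0048,0,0.0024,0,0,0,0.01]]]'; python3 -c "
from h import *
st()"
```

```text
clock: 6.42
position: [0.5533, 0.3804, 0.1599]
ee_rot: [0.89, 0.455, 0.002, 0.0]
ft_force: [3.4, -5.0, 5.2]
grip_width: 0.177
t 6.42 pos [0.5533 0.3804 0.1599] yawY -35.8 tilt 0.19 F [ 3.4 -5.   5.2] w 15.1 q [-0.87  0.48  0.28  1.43 -0.13  1.24 -1.21]
clock: 6.92
position: [0.5563, 0.3844, 0.1577]
ee_rot: [0.89, 0.455, 0.002, 0.0]
ft_force: [4.3, -3.7, 6.3]
grip_width: 0.176
t 6.92 pos [0.5563 0.3844 0.1577] yawY -35.8 tilt 0.22 F [ 4.3 -3.7  6.3] w 15.0 q [-0.87  0.49  0.28  1.42 -0.14  1.24 -1.21]
```

```bash
python3 -m handwheel '[[[0.0012,0,0.0006,0,0,0,0.01],[0.0024,0,0.0012,0,0,0,0.01],[0.0036,0,0.0018,0,0,0,0.01],[0.0036,0,0.0018,0,0,0,0.01]]]'; python3 -c "
from h import *
st()
for n in('wrist','scene','top'):cv2.imwrite(f'pics/{n}4.png',manip.camera(n))
im=cv2.imread('pics/scene4.png');crop(im,270,60,160,180,3.3,'pics/s4c.png')"
```

```text
clock: 7.42
position: [0.5586, 0.3874, 0.1559]
ee_rot: [0.89, 0.455, 0.002, 0.0]
ft_force: [4.7, -3.9, 4.8]
grip_width: 0.177
t 7.42 pos [0.5586 0.3874 0.1559] yawY -35.8 tilt 0.24 F [ 4.7 -3.9  4.8] w 15.1 q [-0.87  0.5   0.28  1.41 -0.14  1.24 -1.21]
```

View pics/s4c.png

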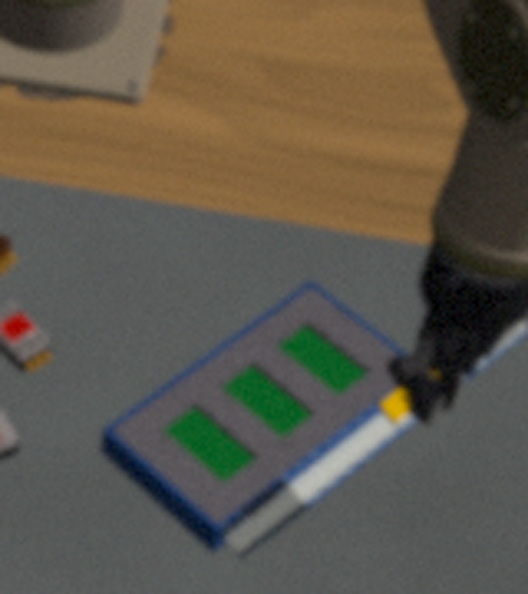

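View pics/wrist4.png

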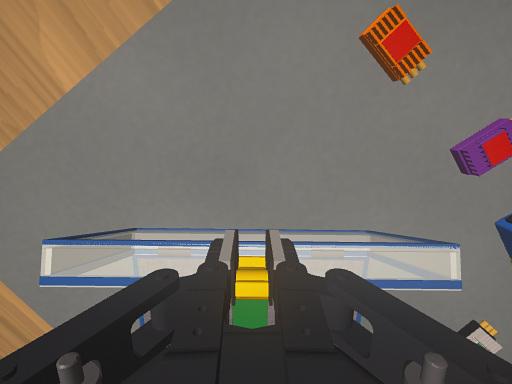

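```bash
python3 -c "
from h import *
from scipy.optimize import least_squares
P=np.array([(.4347,.2197,.1184),(.4783,.2787,.1794),(.5273,.3452,.1902),(.5461,.3706,.1831),(.5533,.3804,.1786),(.5563,.3844,.1764),(.5586,.3874,.1746)])
d=P[-1]-P[0];d[2]=0;L=np.linalg.norm(d);d/=L;print(np.degrees(np.arctan2(d[1],d[0])),L)
s=(P-P[0])@d;z=P[:,2]
r=least_squares(lambda c:np.hypot(s-c[0],z-c[1])-.1603,[.135,.032]);print(r.x,r.fun.round(4))
c=r.x;print(P[0]+c[0]*d, (np.pi-np.arctan2(z-c[1],s-c[0]))-.0624)
r=least_squares(lambda c:np.hypot(s-c[0],z-.032)-.1603,[.135]);c=np.r_[r.x,.032];print(r.x,r.fun.round(4))
print(P[0]+c[0]*d,(np.pi-np.arctan2(z-c[1],s-c[0]))-.0624)
"
```

```text
53.5422950955583 0.20850539561363876
[0.135203   0.03171556] [ 0.0003 -0.0002 -0.0005 -0.0001  0.0001  0.0002  0.0003]
[0.51504157 0.3284432  0.1184    ] [0.50772356 1.11184118 1.63865632 1.84140498 1.92229705 1.95633331
 1.9824046 ]
[0.13505602] [ 0.     -0.0005 -0.0007 -0.0003 -0.0001  0.      0.0001]
[0.51495423 0.32832498 0.1184    ] [0.50672484 1.11200209 1.63980112 1.8428546  1.92385086 1.95792799
 1.98402931]
```

```bash
python3 -m handwheel '[[[0,0,0,0,0,0,0.04],[0,0,0,0,0,0,0.04],[0,0,0,0,0,0,0.04],[0,0,-0.04,0,0,0,0.04],[0,0,-0.08,0,0,0,0.04],[-0.02,0,-0.12,0,0,0,0.04],[-0.04,0,-0.13,0,0,0,0.04],[-0.06,0,-0.13,0,0,0,0.04]]]'; python3 -c "
from h import *
st();o=manip.get_obs()
for n in('wrist','scene','top'):cv2.imwrite(f'pics/{n}5.png',manip.camera(n))
h=np.array([.515,.3284,.032]);a=np.radians(54);x=np.array([np.cos(a),np.sin(a),0])
for th in (1.85,1.9,1.95,2.0):
  t=h+x*(-.16*np.cos(th)+.01*np.sin(th))+np.array([0,0,.16*np.sin(th)+.01*np.cos(th)]); print(th,proj('wrist',t,o),proj('scene',t))
"
```

```text
clock: 8.57
position: [0.5212, 0.3388, 0.2862]
ee_rot: [0.89, 0.456, 0.001, -0.0]
ft_force: [0.3, -1.0, 0.1]
grip_width: 0.467
t 8.57 pos [0.5212 0.3388 0.2862] yawY -35.7 tilt 0.14 F [ 0.3 -1.   0.1] w 39.9 q [-0.89  0.3   0.3   1.4  -0.09  1.45 -1.21]
1.85 [[252.95548781 148.86415857]] [[395.84767937 171.79569828]]
1.9 [[252.98911685 139.86861461]] [[398.01990675 174.40130796]]
1.95 [[253.0190992  131.07896533]] [[400.10974667 177.06848561]]
2.0 [[253.04526501 122.55652758]] [[402.10987399 179.78816056]]
```

View pics/wrist5.png

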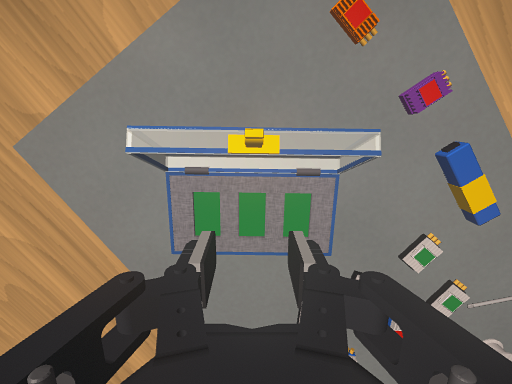

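View pics/scene5.png

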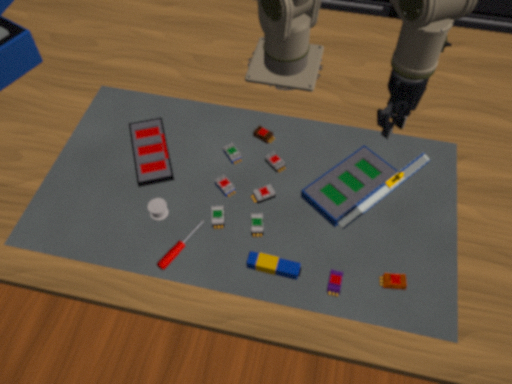

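```bash
python3 -c "
from h import *
im=cv2.imread('pics/wrist5.png');crop(im,120,115,270,150,2.9,'pics/w5c.png')
im=cv2.imread('pics/scene5.png');crop(im,375,145,64,50,9,'pics/s5c.png')"
```

```text
(no output)
```

View pics/w5c.png

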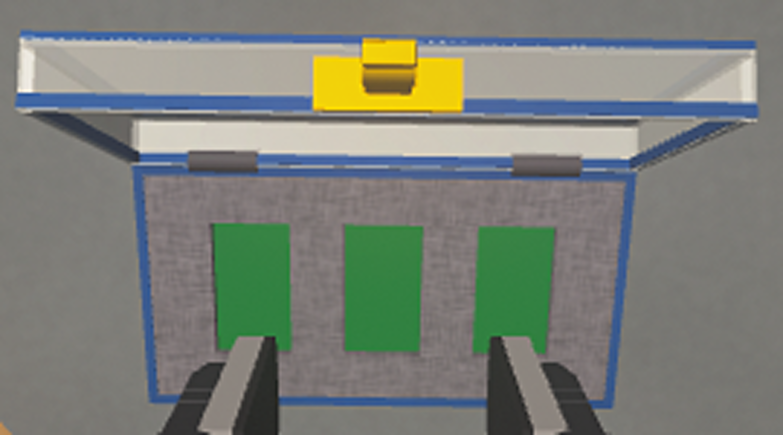

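View pics/s5c.png

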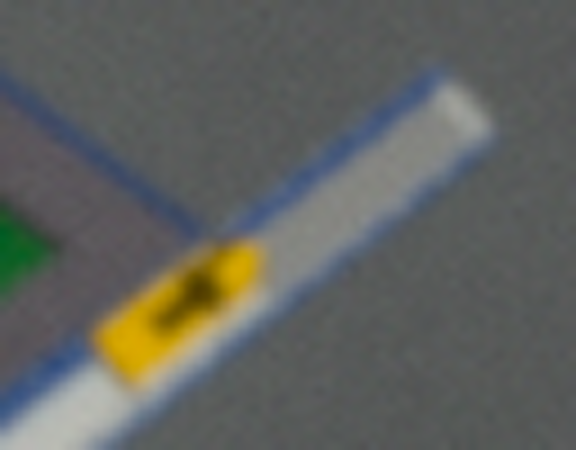

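```bash
python3 -m handwheel '[[[0.06,0,0,0,0,0,0.04],[0.06,0,0.05,0,0,0,0.04],[0.06,0,0.09,0,0,0,0.04],[0.06,0,0.13,0,0,0,0.04],[0.06,0,0.13,0,0,0,0.01],[0.06,0,0.13,0,0,0,0.01],[0.06,0,0.13,0,0,0,0.01]]]' 40; python3 -c "
from h import *
st()";  python3 -m handwheel '[[[0.001,0,0.0005,0,0,0,0.01],[0.002,0,0.001,0,0,0,0.01],[0.003,0,0.0015,0,0,0,0.01],[0.004,0,0.002,0,0,0,0.01]]]'; python3 -c "
from h import *
st()"
```

```text
clock: 9.6
position: [0.5567, 0.385, 0.1541]
ee_rot: [0.89, 0.455, -0.002, 0.002]
ft_force: [2.0, -5.8, -14.1]
grip_width: 0.18
t 9.6 pos [0.5567 0.385  0.1541] yawY -35.9 tilt 0.27 F [  2.   -5.8 -14.1] w 15.4 q [-0.88  0.5   0.28  1.42 -0.14  1.25 -1.21]
clock: 10.1
position: [0.5589, 0.3879, 0.1525]
ee_rot: [0.89, 0.455, -0.002, 0.002]
ft_force: [-0.0, -8.0, -10.2]
grip_width: 0.175
t 10.1 pos [0.5589 0.3879 0.1525] yawY -35.9 tilt 0.3 F [ -0.   -8.  -10.2] w 14.9 q [-0.87  0.51  0.28  1.41 -0.14  1.25 -1.21]
```

```bash
for i in 1 2; do python3 -m handwheel '[[[0.0015,0,0.0007,0,0,0,0.01],[0.003,0,0.0014,0,0,0,0.01]]]'; done; python3 -c "
from h import *
st();o=manip.get_obs()
cv2.imwrite('pics/w6.png',manip.camera('wrist'));cv2.imwrite('pics/s6.png',manip.camera('scene'))
crop(cv2.imread('pics/s6.png'),375,145,64,50,9,'pics/s6c.png')"
```

```text
clock: 10.35
position: [0.5606, 0.3901, 0.1511]
ee_rot: [0.891, 0.455, -0.002, 0.002]
ft_force: [-1.5, -8.6, -9.3]
grip_width: 0.182
clock: 10.6
position: [0.5613, 0.391, 0.1505]
ee_rot: [0.891, 0.455, -0.004, 0.002]
ft_force: [-16.0, -20.8, 7.9]
grip_width: 0.179
t 10.6 pos [0.5613 0.391  0.1505] yawY -35.9 tilt 0.53 F [-16.  -20.8   7.9] w 15.3 q [-0.87  0.52  0.28  1.39 -0.14  1.25 -1.21]
```

View pics/s6c.png

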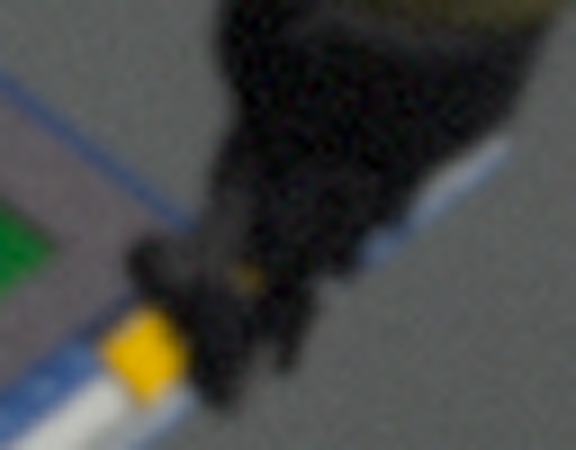

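View pics/w6.png

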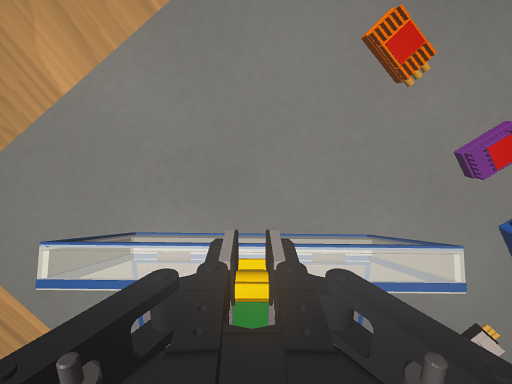

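```bash
python3 -m handwheel '[[[0,0,0,0,0,0,0.05],[0,0,0,0,0,0,0.05],[0,0,0,0,0,0,0.05],[0,0,-0.04,0,0,0,0.06],[0,0,-0.08,0,0,0,0.06],[-0.04,0,-0.12,0,0,0,0.06],[-0.10,0,-0.13,0,0,0,0.06],[-0.15,0,-0.15,0,0,0,0.06]]]';python3 -m handwheel '[[[-0.04,0,0,0,0,0,0.06],[-0.04,0,0,0,0,0,0.06]]]'; python3 -c "
from h import *
o=manip.get_obs();im=manip.camera('wrist');cv2.imwrite('pics/w7.png',im);st()
h=np.array([.515,.3284,.032]);a=np.radians(54);x=np.array([np.cos(a),np.sin(a),0])
for th in (1.85,1.9,1.95,2.0):
  t=h+x*(-.16*np.cos(th)+.01*np.sin(th))+np.array([0,0,.16*np.sin(th)+.01*np.cos(th)]); print(th,proj('wrist',t,o))
cv2.imwrite('pics/t7.png',manip.camera('top'))
"
```

```text
clock: 11.7
position: [0.4735, 0.2722, 0.3008]
ee_rot: [0.89, 0.456, 0.0, -0.0]
ft_force: [1.5, 0.4, 1.3]
grip_width: 0.703
clock: 11.95
position: [0.4507, 0.2394, 0.3017]
ee_rot: [0.89, 0.455, 0.001, -0.001]
ft_force: [0.6, 0.1, 0.7]
grip_width: 0.703
t 12.0 pos [0.451  0.2409 0.3013] yawY -35.8 tilt 0.15 F [ 0.7  0.6 -0.2] w 60.4 q [-0.89  0.04  0.32  1.66 -0.01  1.44 -1.19]
1.85 [[251.62411734  -5.26714284]]
1.9 [[251.64373972 -14.50995295]]
1.95 [[251.66253078 -23.25747145]]
2.0 [[251.6803584  -31.44975452]]
```

View pics/w7.png

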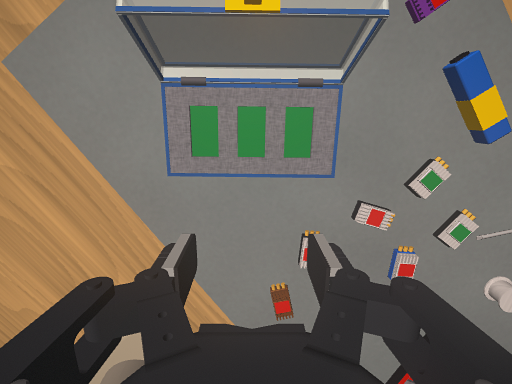

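```bash
cat >> h.py <<'E'
def blobs(im,n,o,z,col,amin):
    hsv=cv2.cvtColor(im,cv2.COLOR_BGR2HSV).astype(int)
    if col=='g': m=(abs(hsv[...,0]-68)<20)&(hsv[...,1]>120)&(hsv[...,2]>50)
    else: m=((hsv[...,0]<8)|(hsv[...,0]>172))&(hsv[...,1]>150)&(hsv[...,2]>80)
    k,l,s,c=cv2.connectedComponentsWithStats(m.astype(np.uint8))
    out=[]
    for i in range(1,k):
        if s[i,4]<amin: continue
        ys,xs=np.nonzero(l==i);w=back(n,np.c_[xs,ys],z,o)[:,:2]
        rc=cv2.minAreaRect((w*1000).astype(np.float32))
        C=cv2.findContours((l==i).astype(np.uint8),cv2.RETR_EXTERNAL,cv2.CHAIN_APPROX_NONE)[0][0]
        rc=cv2.minAreaRect((back(n,C[:,0],z,o)[:,:2]*1000).astype(np.float32))
        a=rc[2] if rc[1][0]>rc[1][1] else rc[2]-90
        out.append((c[i],w.mean(0)))
        print(col,'px',c[i].round(1),'n',s[i,4],'mean',w.mean(0).round(4),'rect',np.round(rc[0],1),np.round(rc[1],1),'longdir',round(a,1),'dist',np.linalg.norm(w.mean(0)).round(3))
    return out
E
python3 - <<'E'
from h import *
o=dict(manip.get_obs());im=cv2.imread('pics/w7.png')
blobs(im[:],'wrist',o,.026,'g',700)
print('tags');blobs(im,'wrist',o,.024,'g',100);blobs(im,'wrist',o,.024,'r',100)
c=[(163,84),(341,84),(334,177),(169,174)]
crop(im,150,70,210,120,3.8,'pics/w7c.png')
E
```

```text
g px [204.1 130.2] n 1338 mean [0.4233 0.3209] rect [422.4 319.8] [71.2 38.8] longdir 53.6 dist 0.531
g px [251.1 131.4] n 1355 mean [0.4778 0.2798] rect [477.6 279. ] [70.2 38.8] longdir 53.6 dist 0.554
g px [297.9 131.3] n 1323 mean [0.5332 0.2399] rect [532.4 238.8] [71.3 38.5] longdir 53.6 dist 0.585
tags
g px [204.1 130.2] n 1338 mean [0.4229 0.321 ] rect [422.1 319.8] [71.5 39. ] longdir 53.6 dist 0.531
g px [251.1 131.4] n 1355 mean [0.4777 0.2797] rect [477.5 278.9] [70.6 38.9] longdir 53.6 dist 0.554
g px [297.9 131.3] n 1323 mean [0.5334 0.2396] rect [532.6 238.6] [71.6 38.7] longdir 53.6 dist 0.585
g px [431.2 180.4] n 222 mean [0.6595 0.0585] rect [659.2  58.3] [21.1 25. ] longdir -76.4 dist 0.662
g px [459.9 232.5] n 193 mean [ 0.6591 -0.0481] rect [659.1 -48.2] [21.5 25.1] longdir -72.8 dist 0.661
r px [375.1 217.5] n 223 mean [0.56   0.0552] rect [560.   55.1] [25.9 23.1] longdir 38.0 dist 0.563
r px [405.9 269.8] n 184 mean [ 0.5567 -0.0583] rect [556.6 -58.4] [22.8 25.8] longdir -40.2 dist 0.56
r px [282.2 306.7] n 180 mean [0.3459 0.003 ] rect [345.9   2.9] [24.3 26.6] longdir -22.5 dist 0.346
```

View pics/w7c.png

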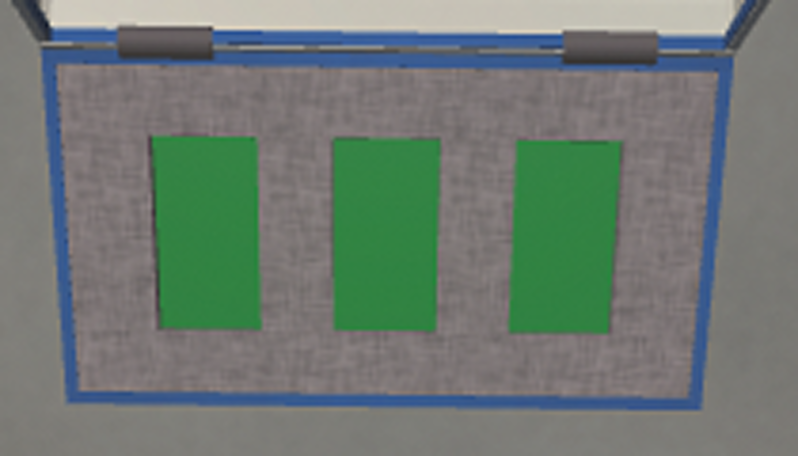

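```bash
python3 -c "
from h import *
st();go(.6595,.0585,.15,-76.4,False)"
```

```text
t 12.05 pos [0.4512 0.2417 0.3008] yawY -35.7 tilt 0.1 F [-0.2  0.1 -0.5] w 59.8 q [-0.89  0.04  0.32  1.66 -0.01  1.44 -1.19]
shift [-0.0274  0.2761  0.1508] turn [-7.000e-04 -1.600e-03  7.097e-01] rel-to-azimuth -81.5
shift [-0.0274  0.2761  0.1508] turn [ 2.0000e-03 -8.0000e-04 -2.4319e+00] rel-to-azimuth 98.5
```

```bash
python3 -m handwheel '[[[-0.027,0.276,0.151,0,0,0.71,0.06],[-0.027,0.276,0.151,0,0,0.71,0.06],[-0.027,0.276,0.151,0,0,0.71,0.06],[-0.027,0.276,0.151,0,0,0.71,0.06],[-0.027,0.276,0.151,0,0,0.71,0.06],[-0.027,0.276,0.151,0,0,0.71,0.06],[-0.027,0.276,0.151,0,0,0.71,0.06]]]'; python3 -c "
from h import *
st();o=manip.get_obs();im=manip.camera('wrist');cv2.imwrite('pics/w8.png',im)
blobs(im,'wrist',o,.024,'g',200)
blobs(im,'wrist',o,.024,'r',200)"
```

```text
clock: 12.92
position: [0.6596, 0.059, 0.1483]
ee_rot: [0.993, 0.119, -0.001, 0.0]
ft_force: [-0.4, 0.4, 0.6]
grip_width: 0.704
t 12.93 pos [0.6596 0.059  0.1483] yawY -76.4 tilt 0.07 F [-0.4  0.4  0.6] w 60.1 q [-0.54  0.5   0.52  1.48 -0.26  1.23 -1.31]
g px [255.6 189.4] n 569 mean [0.6594 0.0552] rect [659.2  55.2] [21.5 24.9] longdir -76.4 dist 0.662
g px [357.8 214. ] n 511 mean [ 0.6587 -0.0515] rect [658.6 -51.5] [22.3 25.1] longdir -72.8 dist 0.661
g px [ 56.  262.5] n 1799 mean [0.5308 0.2426] rect [529.2 241. ] [69.  34.7] longdir 53.5 dist 0.584
g px [ 19.4 299.9] n 1218 mean [0.4738 0.2801] rect [474.9 284.2] [63.  33.5] longdir 53.4 dist 0.55
r px [29.3  4.7] n 317 mean [0.7692 0.2754] rect [767.6 276.5] [ 9.4 27.1] longdir -76.4 dist 0.817
r px [482.5  96.9] n 2399 mean [ 0.7909 -0.1227] rect [ 792.1 -124.5] [28.1 79.7] longdir -22.4 dist 0.8
r px [236.1 276.3] n 432 mean [0.5598 0.0524] rect [559.6  52.3] [25.5 22.3] longdir 37.7 dist 0.562
r px [502.8 338.6] n 319 mean [ 0.5523 -0.2679] rect [ 546.8 -266.1] [31.9 26.9] longdir 28.1 dist 0.614
```

View pics/w8.png

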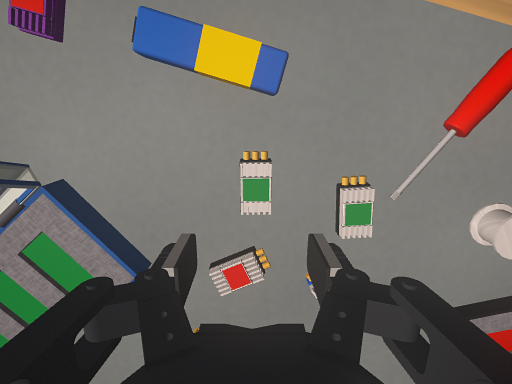

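```bash
python3 -c "
from h import *
go(.6594,.0555,.009,-76.4,False)"; python3 -m handwheel '[[[0,0.0035,0.05,0,0,0,0.055],[0,0.0035,0.10,0,0,0,0.055],[0,0.0035,0.13,0,0,0,0.055],[0,0.0035,0.1395,0,0,0,0.055],[0,0.0035,0.1395,0,0,0,0.055],[0,0.0035,0.1395,0,0,0,0.025],[0,0.0035,0.1395,0,0,0,0.025],[0,0.0035,0.1395,0,0,0,0.025]]]' 60;python3 -c "
from h import *
st();cv2.imwrite('pics/w9.png',manip.camera('wrist'))"
```

```text
shift [-0.0012  0.0042  0.1402] turn [-0.0005 -0.0003  0.0013] rel-to-azimuth -81.2
shift [-0.0012  0.0042  0.1402] turn [ 4.0000e-04 -7.0000e-04 -3.1403e+00] rel-to-azimuth 98.8
clock: 13.98
position: [0.6615, 0.0551, 0.0118]
ee_rot: [0.993, 0.118, 0.002, -0.0]
ft_force: [-1.7, 1.1, 7.6]
grip_width: 0.357
t 13.97 pos [0.6615 0.0551 0.0118] yawY -76.4 tilt 0.19 F [-1.7  1.1  7.6] w 30.5 q [-0.49  0.65  0.47  1.58 -0.33  0.99 -1.26]
```

View pics/w9.png

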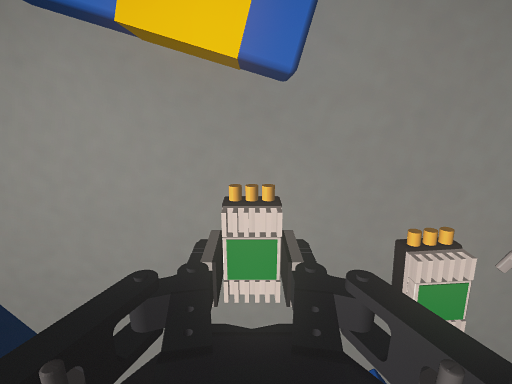

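```bash
python3 -m handwheel '[[[0,0,-0.05,0,0,0,0.02],[0,0,-0.10,0,0,0,0.02],[0,0,-0.13,0,0,0,0.02],[0,0,-0.13,0,0,0,0.02]]]' 60;cat >> h.py <<'E'
def inhand(f,col,dz=.012):
    """tag centre in tool frame"""
    o=manip.get_obs();im=manip.camera('wrist');cv2.imwrite(f,im);st()
    b=blobs(im,'wrist',o,o['position'][2]+dz,col,600)
    M=R.from_quat(o['ee_rot'])
    for c,w in b: print('tool-frame',M.inv().apply(np.r_[w,o['position'][2]+dz]-o['position']).round(4))
E
python3 -c "
from h import *
inhand('pics/w10.png','g');go(.533,.2395,.15,-36.4,False)"
```

```text
clock: 14.52
position: [0.6619, 0.0548, 0.1433]
ee_rot: [0.993, 0.118, 0.003, -0.0]
ft_force: [0.7, 0.5, -1.5]
grip_width: 0.353
t 14.57 pos [0.6608 0.0549 0.1411] yawY -76.4 tilt 0.16 F [ 0.4  0.2 -1.2] w 30.5 q [-0.53  0.51  0.53  1.49 -0.27  1.21 -1.3 ]
g px [ 50.5 269.1] n 2008 mean [0.6295 0.1558] rect [629.2 155.6] [36.1 17.3] longdir 53.7 dist 0.649
g px [251.6 258.8] n 1913 mean [0.6601 0.0547] rect [659.9  54.6] [21.9 25.5] longdir -76.4 dist 0.662
g px [ 18.6 310.9] n 1173 mean [0.5992 0.1717] rect [599.9 174. ] [30.9 16.4] longdir 53.5 dist 0.623
tool-frame [-0.0077 -0.1058 -0.012 ]
tool-frame [-0.0017 -0.0003 -0.012 ]
tool-frame [-0.0335 -0.1284 -0.0122]
shift [-0.0809 -0.2095 -0.0091] turn [ 0.0007 -0.0027 -0.6987] rel-to-azimuth -60.6
shift [-0.0809 -0.2095 -0.0091] turn [-3.5000e-03 -9.0000e-04  2.4429e+00] rel-to-azimuth 119.4
```

View pics/w10.png

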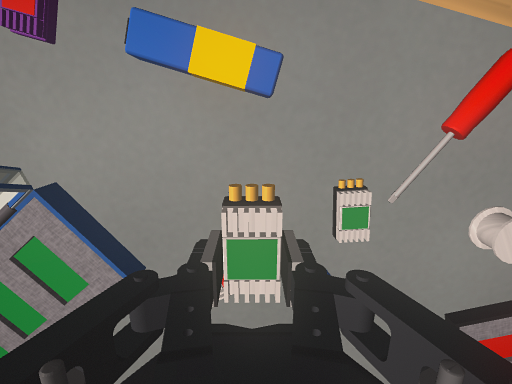

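```bash
python3 -m handwheel '[[[-0.08,-0.21,-0.01,0,0,-0.7,0.02],[-0.08,-0.21,-0.01,0,0,-0.7,0.02],[-0.08,-0.21,-0.01,0,0,-0.7,0.02],[-0.08,-0.21,-0.01,0,0,-0.7,0.02],[-0.08,-0.21,-0.01,0,0,-0.7,0.02],[-0.08,-0.21,-0.01,0,0,-0.7,0.02]]]' 60;
python3 -c "
from h import *
inhand('pics/w11.png','g');go(.534,.241,.037,-36.4,False)"
```

```text
clock: 15.32
position: [0.5332, 0.2391, 0.1489]
ee_rot: [0.893, 0.451, -0.001, 0.0]
ft_force: [0.1, 0.2, -0.7]
grip_width: 0.355
t 15.38 pos [0.5336 0.2386 0.149 ] yawY -36.5 tilt 0.07 F [ 0.4  0.2 -0.3] w 30.5 q [-0.79  0.31  0.35  1.69 -0.11  1.16 -1.05]
g px [111.9 190.1] n 2644 mean [0.4999 0.3075] rect [499.6 307. ] [34.6 18.2] longdir 53.5 dist 0.587
g px [181.9 190.1] n 2753 mean [0.5271 0.2875] rect [526.8 287. ] [34.6 18.9] longdir 53.5 dist 0.6
g px [252. 171.] n 1194 mean [0.5599 0.275 ] rect [558.5 273.2] [19.1 19.2] longdir -35.4 dist 0.624
g px [251.6 258.8] n 1915 mean [0.5322 0.2378] rect [532.1 237.6] [22.  25.5] longdir -36.4 dist 0.583
tool-frame [ 0.0353 -0.0674 -0.012 ]
tool-frame [ 0.0353 -0.0336 -0.012 ]
tool-frame [ 0.0448  0.0002 -0.0121]
tool-frame [-0.0016 -0.     -0.012 ]
shift [ 0.0023 -0.0012  0.112 ] turn [ 0.0003  0.0012 -0.0017] rel-to-azimuth -60.7
shift [ 0.0023 -0.0012  0.112 ] turn [ 1.9000e-03 -4.0000e-04  3.1399e+00] rel-to-azimuth 119.3
```

View pics/w11.png

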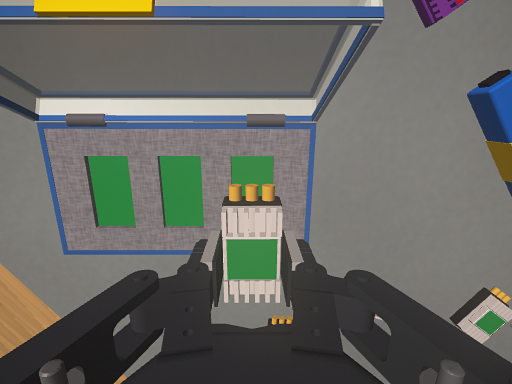

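```bash
python3 -c "
from h import *
o=manip.get_obs()
blobs(cv2.imread('pics/w11.png'),'wrist',o,.026,'g',600);go(.534,.241,.037,-36.4,False)"
```

```text
g px [111.9 190.1] n 2644 mean [0.4224 0.3188] rect [421.6 317.7] [70.4 37.1] longdir 53.5 dist 0.529
g px [181.9 190.1] n 2753 mean [0.4776 0.2778] rect [476.9 276.8] [70.4 38.6] longdir 53.4 dist 0.553
g px [252. 171.] n 1194 mean [0.5444 0.2525] rect [541.6 248.7] [38.9 39. ] longdir -35.5 dist 0.6
g px [251.6 258.8] n 1915 mean [0.488  0.1768] rect [487.7 176.4] [44.9 51.9] longdir -36.5 dist 0.519
shift [ 0.0023 -0.0012  0.112 ] turn [ 0.0003  0.0012 -0.0017] rel-to-azimuth -60.7
shift [ 0.0023 -0.0012  0.112 ] turn [ 1.9000e-03 -4.0000e-04  3.1399e+00] rel-to-azimuth 119.3
```

```bash
python3 -m handwheel '[[[0.001,0,0.05,0,0,0,0.02],[0.001,0,0.08,0,0,0,0.02],[0.001,0,0.095,0,0,0,0.02],[0.001,0,0.105,0,0,0,0.02],[0.001,0,0.111,0,0,0,0.02],[0.001,0,0.112,0,0,0,0.02]]]' 60;
python3 -c "
from h import *
inhand('pics/w12.png','g')"
```

```text
clock: 16.12
position: [0.5342, 0.2403, 0.0391]
ee_rot: [0.892, 0.451, 0.0, -0.0]
ft_force: [-8.4, -5.2, 14.5]
grip_width: 0.348
t 16.18 pos [0.5342 0.2403 0.0392] yawY -36.4 tilt 0.01 F [-6.2 -5.6 12.1] w 30.2 q [-0.76  0.44  0.32  1.78 -0.17  0.95 -1.01]
g px [ 27.3 242.3] n 5471 mean [0.4465 0.3141] rect [445.5 315.3] [58.5 29.8] longdir 53.5 dist 0.546
g px [136.8 230.5] n 5513 mean [0.496  0.2859] rect [493.9 282.9] [52.5 31.8] longdir 53.5 dist 0.572
g px [251.5 259.3] n 1869 mean [0.533  0.2388] rect [532.9 238.7] [22.1 25.5] longdir -35.0 dist 0.584
tool-frame [ 0.0074 -0.1144 -0.012 ]
tool-frame [ 0.0141 -0.0578 -0.012 ]
tool-frame [-0.0018 -0.0001 -0.012 ]
```

View pics/w12.png

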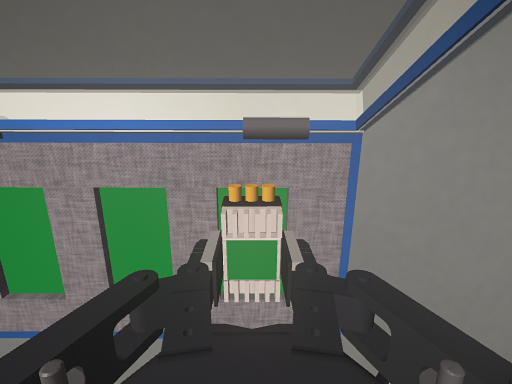

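```bash
python3 -m handwheel '[[[0.0,0,0,0,0,0,0.05],[0,0,0,0,0,0,0.05],[0,0,0,0,0,0,0.05],[0,0,-0.05,0,0,0,0.05],[0,0,-0.1,0,0,0,0.05],[0,0,-0.11,0,0,0,0.055]]]' 60;
python3 -c "
from h import *
st();o=manip.get_obs();im=manip.camera('wrist');cv2.imwrite('pics/w13.png',im)
blobs(im,'wrist',o,.05,'g',100);blobs(im,'wrist',o,.026,'g',2000);go(.659,-.050,.15,-72.8,False)"
```

```text
clock: 16.92
position: [0.5355, 0.2417, 0.1514]
ee_rot: [0.892, 0.451, 0.003, -0.0]
ft_force: [-0.5, 0.0, -0.5]
grip_width: 0.645
t 16.93 pos [0.5355 0.2417 0.1514] yawY -36.3 tilt 0.34 F [-0.5  0.  -0.5] w 55.1 q [-0.79  0.31  0.35  1.69 -0.11  1.16 -1.05]
g px [113.  193.6] n 2581 mean [0.4357 0.3172] rect [435.1 316.3] [64.1 33.8] longdir 53.5 dist 0.539
g px [182.2 193.6] n 2685 mean [0.4861 0.2801] rect [485.5 279.2] [64.1 35.2] longdir 53.5 dist 0.561
g px [251.6 199.2] n 521 mean [0.5335 0.2384] rect [535.8 242.1] [64.1 36.1] longdir 53.6 dist 0.584
g px [251.1 199.9] n 629 mean [0.533  0.2385] rect [532.8 238.5] [21.  25.3] longdir -36.4 dist 0.584
g px [486.7 324.8] n 357 mean [ 0.6505 -0.0176] rect [650.3 -17.7] [20.2 23.1] longdir -72.7 dist 0.651
g px [113.  193.6] n 2581 mean [0.4219 0.319 ] rect [421.2 318.1] [70.3 37.1] longdir 53.5 dist 0.529
g px [182.2 193.6] n 2685 mean [0.4772 0.2782] rect [476.5 277.3] [70.4 38.6] longdir 53.5 dist 0.552
shift [-0.1615  0.2726  0.0004] turn [ 0.     -0.0048  0.6365] rel-to-azimuth -68.5
shift [-0.1615  0.2726  0.0004] turn [ 0.0062  0.     -2.5051] rel-to-azimuth 111.5
```

View pics/w13.png

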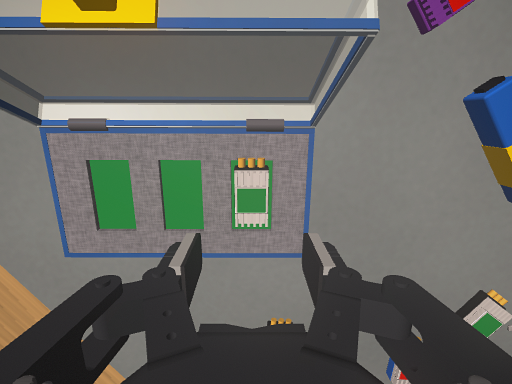

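```bash
python3 -m handwheel '[[[-0.08,0.135,0,0,0,0.32,0.055],[-0.16,0.273,0,0,0,0.636,0.055],[-0.16,0.273,0,0,0,0.636,0.055],[-0.16,0.273,0,0,0,0.636,0.055],[-0.16,0.273,0,0,0,0.636,0.055],[-0.16,0.273,0,0,0,0.636,0.055],[-0.16,0.273,0,0,0,0.636,0.055]]]' 60;
python3 -c "
from h import *
st();o=manip.get_obs();im=manip.camera('wrist');cv2.imwrite('pics/w14.png',im)
blobs(im,'wrist',o,.024,'g',100)"
```

```text
clock: 17.85
position: [0.6584, -0.0498, 0.1461]
ee_rot: [0.989, 0.149, -0.001, -0.0]
ft_force: [1.0, 0.2, 0.5]
grip_width: 0.643
t 17.85 pos [ 0.6584 -0.0498  0.1461] yawY -72.8 tilt 0.12 F [1.  0.2 0.5] w 54.9 q [-0.4   0.51  0.56  1.49 -0.28  1.23 -1.07]
g px [253.9 189.4] n 555 mean [ 0.6583 -0.0518] rect [658.1 -51.6] [21.3 24.5] longdir -72.8 dist 0.66
```

```bash
python3 -m handwheel '[[[-0.001,0.002,0.05,0,0,0,0.055],[-0.001,0.002,0.10,0,0,0,0.055],[-0.001,0.002,0.13,0,0,0,0.055],[-0.001,0.002,0.138,0,0,0,0.055],[-0.001,0.002,0.138,0,0,0,0.055],[-0.001,0.002,0.138,0,0,0,0.025],[-0.001,0.002,0.138,0,0,0,0.025],[-0.001,0.002,0.138,0,0,0,0.025]]]' 60;python3 -m handwheel '[[[0,0,-0.05,0,0,0,0.02],[0,0,-0.10,0,0,0,0.02],[0,0,-0.13,0,0,0,0.02],[0,0,-0.13,0,0,0,0.02]]]' 60;
python3 -c "
from h import *
inhand('pics/w15.png','g');go(.4775,.2783,.15,-36.4,False)"
```

```text
clock: 18.9
position: [0.6598, -0.0518, 0.0116]
ee_rot: [0.989, 0.15, 0.002, -0.0]
ft_force: [-1.5, 0.5, 8.0]
grip_width: 0.349
clock: 19.4
position: [0.6602, -0.0522, 0.1431]
ee_rot: [0.989, 0.15, 0.003, 0.0]
ft_force: [0.5, 0.3, -0.9]
grip_width: 0.356
t 19.45 pos [ 0.6591 -0.0519  0.1409] yawY -72.8 tilt 0.14 F [-0.  -0.6 -1.8] w 30.2 q [-0.4   0.51  0.56  1.5  -0.28  1.21 -1.06]
g px [251.5 257.3] n 1968 mean [ 0.6593 -0.0521] rect [659.  -52.2] [22.4 25.5] longdir -72.8 dist 0.661
tool-frame [-0.0008 -0.0003 -0.012 ]
shift [-0.0756 -0.3692 -0.0094] turn [ 0.001  -0.0023 -0.6347] rel-to-azimuth -66.6
shift [-0.0756 -0.3692 -0.0094] turn [-3.0000e-03 -1.2000e-03  2.5069e+00] rel-to-azimuth 113.4
```

View pics/w15.png

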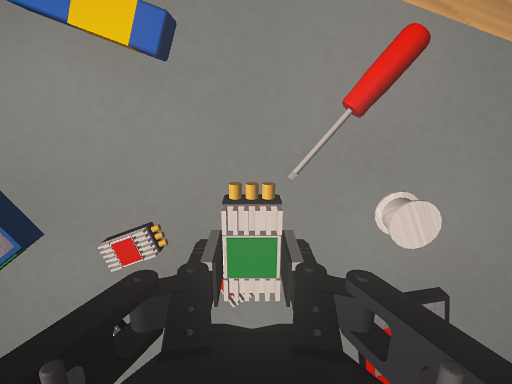

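```bash
python3 -m handwheel '[[[-0.076,-0.37,-0.01,0,0,-0.635,0.02],[-0.076,-0.37,-0.01,0,0,-0.635,0.02],[-0.076,-0.37,-0.01,0,0,-0.635,0.02],[-0.076,-0.37,-0.01,0,0,-0.635,0.02],[-0.076,-0.37,-0.01,0,0,-0.635,0.02],[-0.076,-0.37,-0.01,0,0,-0.635,0.02],[-0.076,-0.37,-0.01,0,0,-0.635,0.02],[-0.076,-0.37,-0.01,0,0,-0.635,0.02]]]' 60;
python3 -c "
from h import *
inhand('pics/w16.png','g');go(.4777,.2785,.038,-36.4,False)"
```

```text
clock: 20.45
position: [0.4759, 0.2785, 0.1487]
ee_rot: [0.892, 0.451, -0.001, 0.0]
ft_force: [0.3, 0.1, -1.4]
grip_width: 0.355
t 20.5 pos [0.4766 0.2776 0.1489] yawY -36.5 tilt 0.08 F [ 1.3 -0.8  0.5] w 30.4 q [-0.88  0.23  0.31  1.78 -0.08  1.14 -1.18]
g px [183.2 187.6] n 2766 mean [0.4711 0.3274] rect [470.7 326.9] [34.9 19. ] longdir 53.5 dist 0.574
g px [253.3 168.7] n 1245 mean [0.5038 0.315 ] rect [502.3 312.8] [19.4 19.4] longdir -36.4 dist 0.594
g px [329.5 194.5] n 678 mean [0.5261 0.2829] rect [526.1 282.9] [11.6 13.7] longdir -36.4 dist 0.597
g px [251.6 257.3] n 1969 mean [0.4755 0.278 ] rect [475.4 277.7] [22.5 25.5] longdir -36.4 dist 0.551
tool-frame [ 0.0366 -0.0329 -0.0121]
tool-frame [ 0.0459  0.0008 -0.0121]
tool-frame [ 0.0333  0.0378 -0.0121]
tool-frame [-0.0007 -0.     -0.012 ]
shift [0.0015 0.0003 0.1109] turn [ 0.0002  0.0014 -0.001 ] rel-to-azimuth -66.6
shift [0.0015 0.0003 0.1109] turn [ 2.1000e-03 -3.0000e-04  3.1406e+00] rel-to-azimuth 113.4
```

View pics/w16.png

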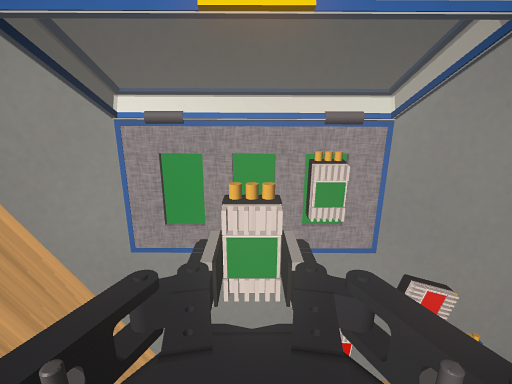

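```bash
python3 -m handwheel '[[[0.001,0.001,0.05,0,0,0,0.02],[0.001,0.001,0.08,0,0,0,0.02],[0.001,0.001,0.095,0,0,0,0.02],[0.001,0.001,0.104,0,0,0,0.02],[0.001,0.001,0.109,0,0,0,0.02],[0.001,0.001,0.111,0,0,0,0.02]]]' 60;
python3 -c "
from h import *
inhand('pics/w17.png','g')"
```

```text
clock: 21.25
position: [0.4783, 0.2791, 0.0396]
ee_rot: [0.893, 0.451, 0.0, -0.0]
ft_force: [-4.7, -5.7, 14.4]
grip_width: 0.356
t 21.3 pos [0.4783 0.2791 0.0398] yawY -36.4 tilt 0.05 F [-4.7 -4.7 10.1] w 30.3 q [-0.86  0.37  0.29  1.86 -0.13  0.92 -1.14]
g px [136.8 228.4] n 5759 mean [0.4409 0.3255] rect [438.7 322.3] [54.4 31.7] longdir 53.5 dist 0.548
g px [383.1 254.7] n 1809 mean [0.5335 0.2394] rect [532.7 238.8] [21.9 25.9] longdir -36.4 dist 0.585
g px [251.5 257.8] n 1920 mean [0.4777 0.2783] rect [477.5 278.1] [22.  25.5] longdir -36.4 dist 0.553
tool-frame [ 0.0152 -0.0577 -0.012 ]
tool-frame [ 0.0008  0.068  -0.012 ]
tool-frame [-0.001 -0.    -0.012]
```

View pics/w17.png

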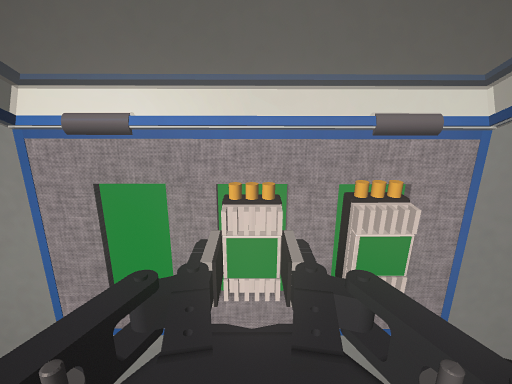

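Seated in the middle nest (same height as the first). Release, back off, and head for the third green.

```bash
python3 -m handwheel '[[[0.0,0,0,0,0,0,0.05],[0,0,0,0,0,0,0.05],[0,0,0,0,0,0,0.05],[0,0,-0.05,0,0,0,0.05],[0,0,-0.1,0,0,0,0.05],[0,0,-0.12,0,0,0,0.055]]]' 60;
python3 -c "
from h import *
st();o=manip.get_obs();im=manip.camera('wrist');cv2.imwrite('pics/w18.png',im)
im=manip.camera('top');cv2.imwrite('pics/t18.png',im);blobs(im,'top',o,.024,'g',15);blobs(im,'top',o,.024,'r',15)
crop(im,220,150,80,130,4.6,'pics/t18c.png')
go(.4376,-.0693,.16,-48,False)"
```

```text
clock: 22.05
position: [0.4789, 0.2799, 0.1618]
ee_rot: [0.893, 0.451, 0.002, -0.001]
ft_force: [0.2, 0.5, -1.3]
grip_width: 0.645
t 22.05 pos [0.4789 0.2799 0.1618] yawY -36.4 tilt 0.25 F [ 0.2  0.5 -1.3] w 55.1 q [-0.89  0.22  0.31  1.76 -0.08  1.16 -1.18]
g px [185.1 206.4] n 62 mean [0.5249 0.2209] rect [532.  238.8] [69.9 38.2] longdir 53.9 dist 0.569
g px [177.4 203.2] n 47 mean [0.5349 0.2451] rect [534.7 244.8] [20.3 21.9] longdir -36.4 dist 0.588
g px [173.1 224.7] n 49 mean [0.4675 0.258 ] rect [476.4 260.2] [60.6 31.6] longdir 16.2 dist 0.534
g px [164.5 221.5] n 50 mean [0.4775 0.2851] rect [477.5 285.1] [20.9 21.7] longdir -36.5 dist 0.556
g px [277.2 233.8] n 45 mean [ 0.4373 -0.0691] rect [437.4 -69.2] [17.7 20.1] longdir -45.6 dist 0.443
g px [156.7 240.9] n 162 mean [0.4171 0.3085] rect [417.7 314. ] [54.2 37. ] longdir 53.3 dist 0.519
r px [295.  121.6] n 164 mean [ 0.797  -0.1304] rect [ 796.  -130.2] [21.6 85.1] longdir -23.5 dist 0.808
r px [167.7 127.8] n 50 mean [0.7773 0.2789] rect [776.5 279.4] [22.6 19.6] longdir 89.9 dist 0.826
r px [123.3 138.1] n 51 mean 
[... 271 characters left out ...]
.604
r px [274.  196.2] n 47 mean [ 0.5559 -0.0603] rect [555.9 -60. ] [19.6 22.9] longdir -37.3 dist 0.559
r px [347.8 221.8] n 372 mean [ 0.4738 -0.2931] rect [ 476.3 -298.4] [96.6 81.9] longdir 27.9 dist 0.557
r px [236.8 232.8] n 49 mean [0.4409 0.058 ] rect [441.2  58.2] [20.  22.1] longdir -45.1 dist 0.445
r px [361.5 238.9] n 265 mean [ 0.4198 -0.3351] rect [ 419.8 -335.3] [38.4 69.1] longdir -61.8 dist 0.537
r px [254.9 263.5] n 67 mean [0.3453 0.0016] rect [345.9   1.6] [23.7 27.4] longdir -19.0 dist 0.345
shift [-0.3057  0.1739 -0.    ] turn [ 0.0005 -0.0047  0.2027] rel-to-azimuth -39.0
shift [-0.3057  0.1739 -0.    ] turn [ 6.9000e-03  7.0000e-04 -2.9389e+00] rel-to-azimuth 141.0
```

View pics/w18.png

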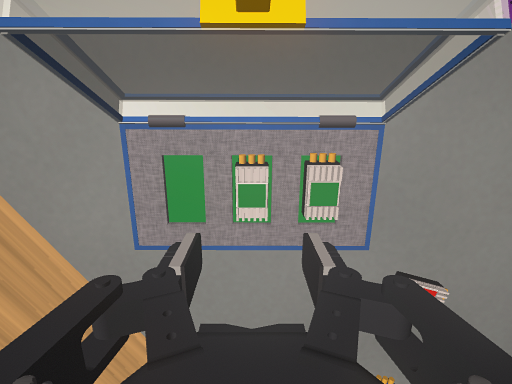

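View pics/t18.png

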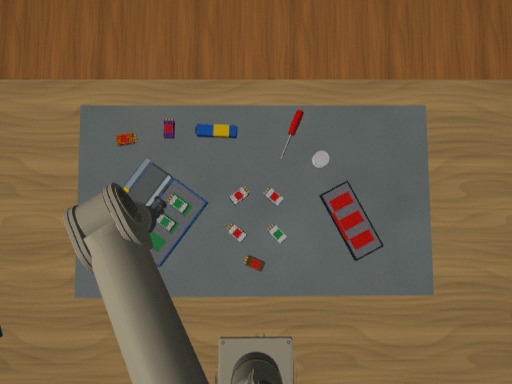

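```bash
python3 -m handwheel '[[[-0.306,0.174,0.012,0,0.0,0.2,0.055],[-0.306,0.174,0.012,0,0,0.2,0.055],[-0.306,0.174,0.012,0,0,0.2,0.055],[-0.306,0.174,0.012,0,0,0.2,0.055],[-0.306,0.174,0.012,0,0,0.2,0.055],[-0.306,0.174,0.012,0,0,0.2,0.055],[-0.306,0.174,0.012,0,0,0.2,0.055]]]' 60;
python3 -c "
from h import *
st();o=manip.get_obs();im=manip.camera('wrist');cv2.imwrite('pics/w19.png',im)
b=blobs(im,'wrist',o,.024,'g',300);blobs(im,'wrist',o,.024,'r',300)
go(*b[0][1],.010,-48,False)"
```

```text
clock: 23.02
position: [0.4352, -0.0731, 0.1456]
ee_rot: [0.934, 0.357, -0.001, -0.0]
ft_force: [0.7, 0.3, 0.0]
grip_width: 0.642
t 23.02 pos [ 0.4352 -0.0731  0.1456] yawY -48.1 tilt 0.07 F [0.7 0.3 0. ] w 54.8 q [-0.56 -0.04  0.63  2.06  0.02  1.11 -0.79]
g px [251.8 186.1] n 572 mean [ 0.4375 -0.0711] rect [437.4 -70.9] [22.1 24.5] longdir -48.1 dist 0.443
r px [333.3  81.8] n 809 mean [ 0.5558 -0.0613] rect [555.7 -61.4] [22.7 25.7] longdir -40.2 dist 0.559
r px [147.   89.7] n 793 mean [0.4412 0.0568] rect [441.1  56.7] [22.7 25.7] longdir -40.5 dist 0.445
r px [135.9 206.5] n 607 mean [0.345  0.0007] rect [344.9   0.6] [23.5 26.8] longdir -23.4 dist 0.345
r px [459.  238.6] n 2084 mean [ 0.5382 -0.2671] rect [ 538.  -267.5] [37.1 64.5] longdir -62.4 dist 0.601
r px [433.6 282.7] n 1267 mean [ 0.4884 -0.2896] rect [ 492.3 -286.2] [35.9 92.6] longdir -82.9 dist 0.568
shift [0.0015 0.0014 0.1357] turn [-0.0008  0.0008  0.0003] rel-to-azimuth -38.8
shift [0.0015 0.0014 0.1357] turn [-1.3000e-03 -1.3000e-03 -3.1413e+00] rel-to-azimuth 141.2
```

View pics/w19.png

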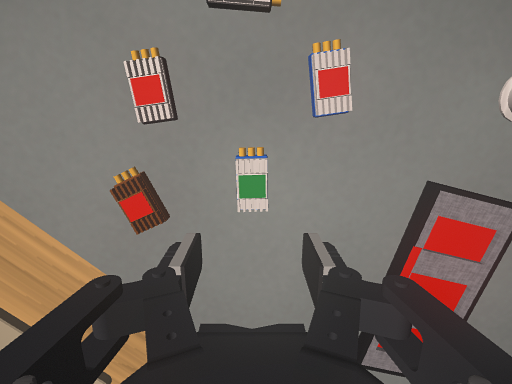

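```bash
python3 -m handwheel '[[[0.001,0.001,0.05,0,0,0,0.055],[0.001,0.001,0.10,0,0,0,0.055],[0.001,0.001,0.13,0,0,0,0.055],[0.001,0.001,0.137,0,0,0,0.055],[0.001,0.001,0.137,0,0,0,0.055],[0.001,0.001,0.137,0,0,0,0.025],[0.001,0.001,0.137,0,0,0,0.025],[0.001,0.001,0.137,0,0,0,0.025]]]' 60;python3 -m handwheel '[[[0,0,-0.05,0,0,0,0.02],[0,0,-0.10,0,0,0,0.02],[0,0,-0.13,0,0,0,0.02],[0,0,-0.13,0,0,0,0.02]]]' 60;
python3 -c "
from h import *
inhand('pics/w20.png','g');go(.423,.3188,.15,-36.4,False)"
```

```text
clock: 24.08
position: [0.4388, -0.0701, 0.011]
ee_rot: [0.933, 0.36, 0.001, -0.0]
ft_force: [-1.9, 0.9, 9.2]
grip_width: 0.356
clock: 24.58
position: [0.4394, -0.0703, 0.1424]
ee_rot: [0.933, 0.36, 0.003, 0.0]
ft_force: [0.0, -0.2, -1.0]
grip_width: 0.359
t 24.62 pos [ 0.4385 -0.0702  0.1408] yawY -47.8 tilt 0.2 F [ 0.4 -0.1 -0.2] w 30.4 q [-0.6  -0.03  0.66  2.06  0.02  1.1  -0.78]
g px [251.6 259.3] n 1973 mean [ 0.438  -0.0715] rect [437.8 -71.7] [22.5 25.8] longdir -47.9 dist 0.444
tool-frame [-0.0018 -0.0001 -0.012 ]
shift [ 0.2497 -0.2987 -0.0087] turn [ 0.0013 -0.0033 -0.1995] rel-to-azimuth -73.4
shift [ 0.2497 -0.2987 -0.0087] turn [-4.9000e-03 -1.9000e-03  2.9421e+00] rel-to-azimuth 106.6
```

View pics/w20.png

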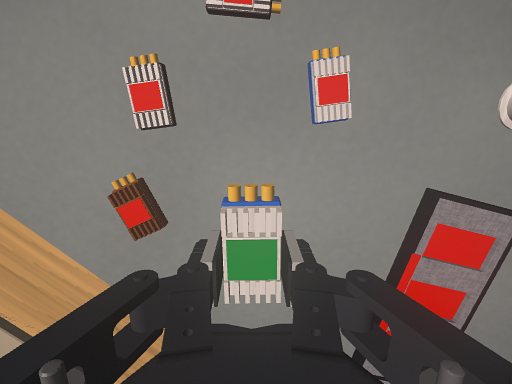

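```bash
python3 -m handwheel '[[[0.25,-0.299,-0.01,0,0,-0.2,0.02],[0.25,-0.299,-0.01,0,0,-0.2,0.02],[0.25,-0.299,-0.01,0,0,-0.2,0.02],[0.25,-0.299,-0.01,0,0,-0.2,0.02],[0.25,-0.299,-0.01,0,0,-0.2,0.02],[0.25,-0.299,-0.01,0,0,-0.2,0.02],[0.25,-0.299,-0.01,0,0,-0.2,0.02],[0.25,-0.299,-0.01,0,0,-0.2,0.02]]]' 60;
python3 -c "
from h import *
inhand('pics/w21.png','g');go(.4235,.3197,.039,-36.4,False)
o=manip.get_obs();blobs(cv2.imread('pics/w21.png'),'wrist',o,.026,'g',300)
"
```

```text
clock: 25.62
position: [0.4218, 0.3189, 0.1484]
ee_rot: [0.892, 0.452, -0.001, 0.0]
ft_force: [0.3, -0.9, -0.4]
grip_width: 0.358
t 25.68 pos [0.4224 0.3176 0.1487] yawY -36.4 tilt 0.11 F [ 0.1 -0.9 -0.7] w 30.4 q [-1.    0.18  0.29  1.84 -0.06  1.13 -1.32]
g px [252.9 169.7] n 1312 mean [0.4492 0.3552] rect [447.9 353.1] [19.9 19.3] longdir 53.7 dist 0.573
g px [329.  196.4] n 677 mean [0.4712 0.3227] rect [471.2 322.7] [11.7 13.8] longdir -36.3 dist 0.571
g px [405.3 194.9] n 655 mean [0.5014 0.3014] rect [501.4 301.4] [11.1 13.9] longdir -36.3 dist 0.585
g px [251.7 259.3] n 1971 mean [0.4208 0.3174] rect [420.6 317.2] [22.6 25.7] longdir -36.3 dist 0.527
tool-frame [ 0.0454  0.0006 -0.0121]
tool-frame [ 0.0323  0.0376 -0.0121]
tool-frame [ 0.033   0.0745 -0.0121]
tool-frame [-0.0019  0.     -0.012 ]
shift [ 0.0026 -0.0004  0.1097] turn [ 0.0003  0.0019 -0.0005] rel-to-azimuth -73.4
shift [ 0.0026 -0.0004  0.1097] turn [ 3.0000e-03 -4.0000e-04  3.1411e+00] rel-to-azimuth 106.6
g px [252.9 169.7] n 1312 mean [0.4346 0.332 ] rect [431.9 327.8] [40.4 39.3] longdir 53.6 dist 0.547
g px [329.  196.4] n 677 mean [0.4793 0.2658] rect [479.2 265.7] [23.7 28.1] longdir -36.4 dist 0.548
g px [405.3 194.9] n 655 mean [0.5406 0.2224] rect [540.5 222.3] [22.6 28.4] longdir -36.4 dist 0.585
g px [251.7 259.3] n 1971 mean [0.3766 0.2552] rect [376.3 254.8] [46.1 52.3] longdir -36.4 dist 0.455
```

View pics/w21.png

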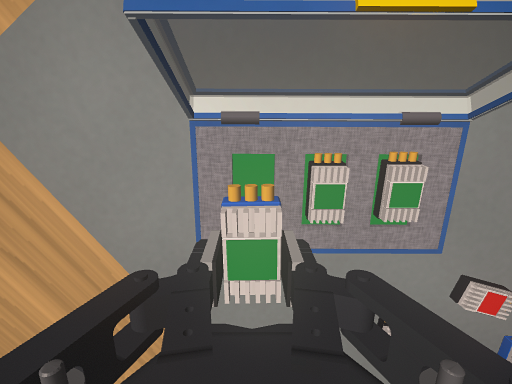

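```bash
python3 -m handwheel '[[[0.002,0.0005,0.05,0,0,0,0.02],[0.002,0.0005,0.08,0,0,0,0.02],[0.002,0.0005,0.095,0,0,0,0.02],[0.002,0.0005,0.104,0,0,0,0.02],[0.002,0.0005,0.109,0,0,0,0.02],[0.002,0.0005,0.111,0,0,0,0.02]]]' 60;
python3 -c "
from h import *
inhand('pics/w22.png','g')"
```

```text
clock: 26.42
position: [0.4243, 0.3203, 0.0394]
ee_rot: [0.893, 0.451, 0.0, -0.0]
ft_force: [-5.2, -5.9, 12.7]
grip_width: 0.358
t 26.48 pos [0.4244 0.3203 0.0395] yawY -36.4 tilt 0.04 F [-3.5 -4.1  8.8] w 30.3 q [-0.97  0.33  0.28  1.92 -0.11  0.91 -1.28]
g px [499.5 259.7] n 919 mean [0.5268 0.2421] rect [528.1 242.2] [22.  15.3] longdir 53.6 dist 0.58
g px [251.9 259.7] n 1949 mean [0.4232 0.3185] rect [422.9 318.5] [22.8 25.5] longdir -35.1 dist 0.53
g px [383.5 258.6] n 1680 mean [0.4786 0.2785] rect [477.3 278. ] [21.7 25.7] longdir -37.4 dist 0.554
tool-frame [-0.0021  0.1289 -0.012 ]
tool-frame [-0.002   0.0001 -0.012 ]
tool-frame [-0.0014  0.0685 -0.012 ]
```

View pics/w22.png

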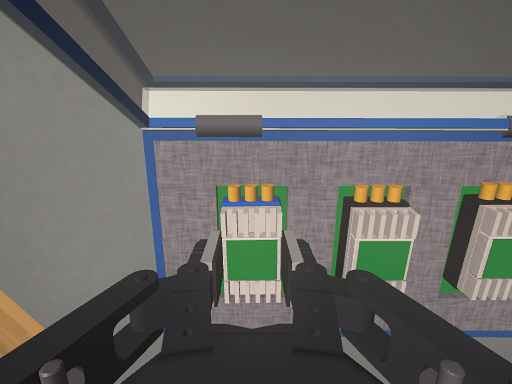

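```bash
python3 -m handwheel '[[[0.0,0,0,0,0,0,0.05],[0,0,0,0,0,0,0.05],[0,0,0,0,0,0,0.05],[0,0,-0.05,0,0,0,0.05],[0,0,-0.1,0,0,0,0.05],[0,0,-0.12,0,0,0,0.055]]]' 60;
python3 -c "
from h import *
st();o=manip.get_obs();im=manip.camera('wrist');cv2.imwrite('pics/w23.png',im)
go(.441,.0567,.15,-40.4,False)"
```

```text
clock: 27.22
position: [0.425, 0.3211, 0.1618]
ee_rot: [0.893, 0.451, 0.002, -0.001]
ft_force: [-0.9, -0.5, 0.3]
grip_width: 0.642
t 27.23 pos [0.425  0.3211 0.1618] yawY -36.4 tilt 0.25 F [-0.9 -0.5  0.3] w 54.8 q [-1.    0.18  0.3   1.82 -0.06  1.15 -1.32]
shift [-0.204   0.1697  0.0121] turn [ 0.0004 -0.006   0.07  ] rel-to-azimuth -47.7
shift [-0.204   0.1697  0.0121] turn [ 9.2000e-03  5.0000e-04 -3.0716e+00] rel-to-azimuth 132.3
```

View pics/w23.png

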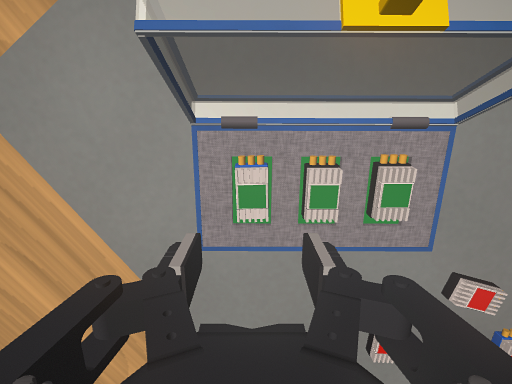

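All three greens seated. Now the nearest red.

```bash
python3 -m handwheel '[[[-0.204,0.17,0.014,0,0,0.07,0.055],[-0.204,0.17,0.014,0,0,0.07,0.055],[-0.204,0.17,0.014,0,0,0.07,0.055],[-0.204,0.17,0.014,0,0,0.07,0.055],[-0.204,0.17,0.014,0,0,0.07,0.055],[-0.204,0.17,0.014,0,0,0.07,0.055]]]' 60;
python3 -c "
from h import *
st();o=manip.get_obs();im=manip.camera('wrist');cv2.imwrite('pics/w24.png',im)
b=blobs(im,'wrist',o,.024,'r',300)
for c in b: go(*c[1],.010,-40.4,False)"
```

```text
clock: 28.02
position: [0.4397, 0.0549, 0.1443]
ee_rot: [0.908, 0.419, -0.0, -0.0]
ft_force: [-0.9, 0.9, 0.6]
grip_width: 0.643
t 28.02 pos [0.4397 0.0549 0.1443] yawY -40.5 tilt 0.02 F [-0.9  0.9  0.6] w 54.9 q [-0.74 -0.02  0.52  2.05  0.01  1.11 -0.94]
r px [355.2 107.9] n 769 mean [0.5596 0.0523] rect [559.5  52.1] [25.9 22.8] longdir 37.8 dist 0.562
r px [251.3 186.9] n 605 mean [0.4413 0.0571] rect [441.   57.2] [22.  25.3] longdir -40.5 dist 0.445
r px [417.7 202.5] n 578 mean [ 0.5556 -0.0613] rect [555.6 -61.4] [21.7 25.8] longdir -40.5 dist 0.559
r px [217.1 282. ] n 485 mean [0.3449 0.0009] rect [344.8   0.8] [23.9 26.5] longdir -23.7 dist 0.345
r px [496.8 334.8] n 680 mean [ 0.5412 -0.2577] rect [ 544.3 -260.9] [23.8 67. ] longdir -78.2 dist 0.599
shift [0.0746 0.0939 0.1344] turn [-0.0003 -0.0001  0.0005] rel-to-azimuth -45.7
shift [0.0746 0.0939 0.1344] turn [ 2.0000e-04 -5.0000e-04 -3.1411e+00] rel-to-azimuth 134.3
shift [0.0017 0.0006 0.1344] turn [-0.0003 -0.0001  0.0005] rel-to-azimuth -47.8
shift [0.0017 0.0006 0.1344] turn [ 2.0000e-04 -5.0000e-04 -3.1411e+00] rel-to-azimuth 132.2
shift [-0.0145  0.1645  0.1344] turn [-0.0003 -0.0001  0.0005] rel-to-azimuth -34.1
shift [-0.0145  0.1645  0.1344] turn [ 2.0000e-04 -5.0000e-04 -3.1411e+00] rel-to-azimuth 145.9
shift [-0.1036 -0.0364  0.1344] turn [-0.0003 -0.0001  0.0005] rel-to-azimuth -40.5
shift [-0.1036 -0.0364  0.1344] turn [ 2.0000e-04 -5.0000e-04 -3.1411e+00] rel-to-azimuth 139.5
shift [-0.1735  0.2807  0.1343] turn [-0.0003 -0.0001  0.0005] rel-to-azimuth -14.9
shift [-0.1735  0.2807  0.1343] turn [ 2.0000e-04 -5.0000e-04 -3.1411e+00] rel-to-azimuth 165.1
```

View pics/w24.png

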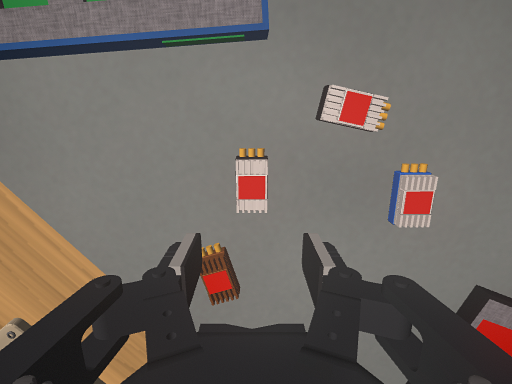

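```bash
python3 -m handwheel '[[[0,0.0005,0.05,0,0,0,0.055],[0,0.0005,0.10,0,0,0,0.055],[0,0.0005,0.13,0,0,0,0.055],[0,0.0005,0.136,0,0,0,0.055],[0,0.0005,0.136,0,0,0,0.055],[0,0.0005,0.136,0,0,0,0.025],[0,0.0005,0.136,0,0,0,0.025],[0,0.0005,0.136,0,0,0,0.025]]]' 60;python3 -m handwheel '[[[0,0,-0.05,0,0,0,0.02],[0,0,-0.10,0,0,0,0.02],[0,0,-0.13,0,0,0,0.02],[0,0,-0.13,0,0,0,0.02]]]' 60;
python3 -c "
from h import *
inhand('pics/w25.png','r');go(.4194,-.3388,.15,27.6,False)"
```

```text
clock: 29.08
position: [0.4412, 0.0556, 0.01]
ee_rot: [0.908, 0.42, 0.001, -0.0]
ft_force: [-1.8, 0.1, 7.4]
grip_width: 0.358
clock: 29.58
position: [0.4418, 0.0555, 0.1414]
ee_rot: [0.908, 0.419, 0.003, -0.0]
ft_force: [0.7, 0.4, -2.0]
grip_width: 0.358
t 29.62 pos [0.4408 0.0553 0.1396] yawY -40.4 tilt 0.19 F [ 0.2 -0.2 -2.5] w 30.4 q [-0.77 -0.02  0.55  2.06  0.01  1.09 -0.93]
r px [354.3 111. ] n 776 mean [0.5235 0.0805] rect [523.4  80.5] [13.  11.5] longdir 37.7 dist 0.53
r px [251.4 255.8] n 2078 mean [0.4418 0.0557] rect [441.6  55.5] [23.  26.2] longdir -40.5 dist 0.445
r px [495.4 340.5] n 849 mean [ 0.513  -0.0755] rect [514.7 -77.3] [14.2 33. ] longdir -74.5 dist 0.519
tool-frame [ 0.0721  0.046  -0.0115]
tool-frame [ 0.0002 -0.0001 -0.012 ]
tool-frame [-0.0535  0.1392 -0.012 ]
shift [-0.314   0.2391 -0.0112] turn [ 0.0024 -0.0024 -1.1866] rel-to-azimuth 66.5
shift [-0.314   0.2391 -0.0112] turn [-0.0027 -0.0027  1.955 ] rel-to-azimuth -113.5
```

View pics/w25.png

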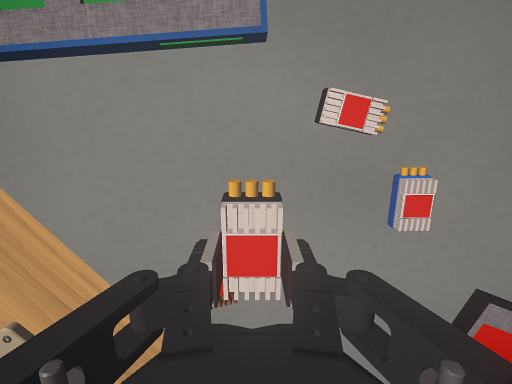

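```bash
python3 -m handwheel '[[[-0.314,0.239,-0.012,0,0,-1.187,0.02],[-0.314,0.239,-0.012,0,0,-1.187,0.02],[-0.314,0.239,-0.012,0,0,-1.187,0.02],[-0.314,0.239,-0.012,0,0,-1.187,0.02],[-0.314,0.239,-0.012,0,0,-1.187,0.02],[-0.314,0.239,-0.012,0,0,-1.187,0.02],[-0.314,0.239,-0.012,0,0,-1.187,0.02],[-0.314,0.239,-0.012,0,0,-1.187,0.02]]]' 60;
python3 -c "
from h import *
inhand('pics/w26.png','r');go(.4194,-.3388,.025,27.6,False)
o=manip.get_obs();blobs(cv2.imread('pics/w26.png'),'wrist',o,.012,'r',300)
"
```

```text
clock: 30.62
position: [0.4188, -0.3359, 0.1494]
ee_rot: [0.521, 0.854, -0.0, -0.001]
ft_force: [0.0, 1.4, -0.6]
grip_width: 0.356
t 30.68 pos [ 0.4162 -0.3426  0.1501] yawY 27.7 tilt 0.23 F [-4.6 -1.3  0.4] w 30.4 q [-0.19  0.28  0.92  1.83 -0.24  1.15  1.3 ]
r px [319.7 146.9] n 1086 mean [ 0.4217 -0.2716] rect [ 421.9 -271.5] [47.4  4.6] longdir 27.2 dist 0.502
r px [250.1 168.5] n 1064 mean [ 0.3977 -0.2953] rect [ 398.6 -297.4] [18.4 17.4] longdir 27.2 dist 0.495
r px [316.5 186.7] n 2532 mean [ 0.4302 -0.2887] rect [ 430.5 -289.2] [18.2 33. ] longdir -62.3 dist 0.518
r px [383.2 186.2] n 2417 mean [ 0.4586 -0.2739] rect [ 458.9 -274.5] [17.5 32.9] longdir -62.2 dist 0.534
r px [251.4 255.3] n 2028 mean [ 0.4191 -0.3355] rect [ 419.2 -335.8] [26.2 22.4] longdir 27.2 dist 0.537
tool-frame [ 0.0559  0.032  -0.012 ]
tool-frame [ 0.0457 -0.0003 -0.0119]
tool-frame [ 0.0367  0.0317 -0.012 ]
tool-frame [ 0.037   0.0637 -0.012 ]
tool-frame [ 0.0002  0.0004 -0.012 ]
shift [0.0023 0.005  0.125 ] turn [-0.0029  0.0027  0.0022] rel-to-azimuth 66.5
shift [0.0023 0.005  0.125 ] turn [-0.0043 -0.0045 -3.1394] rel-to-azimuth -113.5
r px [319.7 146.9] n 1086 mean [ 0.4583 -0.2771] rect [ 458.8 -276.9] [101.7   9.9] longdir 27.7 dist 0.536
r px [250.1 168.5] n 1064 mean [ 0.4072 -0.3286] rect [ 409.2 -333.1] [39.6 37.4] longdir 27.8 dist 0.523
r px [316.5 186.7] n 2532 mean [ 0.4771 -0.3138] rect [ 477.6 -314.8] [39.1 70.9] longdir -61.7 dist 0.571
r px [383.2 186.2] n 2417 mean [ 0.5377 -0.2813] rect [ 538.3 -282.6] [37.6 70.7] longdir -61.6 dist 0.607
r px [251.4 255.3] n 2028 mean [ 0.4541 -0.4148] rect [ 454.4 -415.3] [56.4 48.4] longdir 27.8 dist 0.615
```

View pics/w26.png

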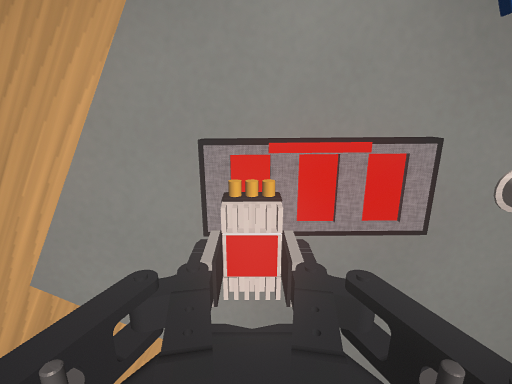

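```bash
python3 -m handwheel '[[[0,0,0,0,0,0,0.02],[0,0,0,0,0,0,0.02]]]' 60;
python3 -c "
from h import *
o=manip.get_obs();im=manip.camera('wrist');st()
blobs(im,'wrist',o,.012,'r',300)
go(.4194,-.3388,.025,27.6,False)
"
```

```text
clock: 30.92
position: [0.4192, -0.3339, 0.1497]
ee_rot: [0.523, 0.852, 0.0, -0.001]
ft_force: [0.7, 1.3, -0.8]
grip_width: 0.355
t 30.98 pos [ 0.4196 -0.3336  0.1499] yawY 26.9 tilt 0.08 F [ 0.1 -0.1 -0.2] w 30.4 q [-0.2   0.27  0.91  1.84 -0.24  1.15  1.27]
r px [318.1 148.2] n 1070 mean [ 0.4615 -0.27  ] rect [ 461.7 -270. ] [102.   10.3] longdir 27.7 dist 0.535
r px [315.1 188. ] n 2502 mean [ 0.4798 -0.307 ] rect [ 480.3 -308. ] [39.1 70.8] longdir -62.3 dist 0.57
r px [381.7 187. ] n 2413 mean [ 0.5407 -0.2751] rect [ 541.1 -276. ] [37.7 70.6] longdir -62.3 dist 0.607
r px [249.2 169.2] n 1003 mean [ 0.41 -0.32] rect [ 411.5 -324.5] [39.8 36.4] longdir 26.9 dist 0.52
r px [251.5 255.3] n 2028 mean [ 0.456  -0.4056] rect [ 456.2 -406.1] [56.3 48.1] longdir 26.9 dist 0.61
shift [-0.0047 -0.0025  0.1249] turn [-0.0002 -0.0013 -0.0115] rel-to-azimuth 66.5
shift [-0.0047 -0.0025  0.1249] turn [-2.1000e-03  3.0000e-04  3.1301e+00] rel-to-azimuth -113.5
```

```bash
python3 -m handwheel '[[[-0.005,-0.002,0.04,0,0,-0.013,0.02],[-0.005,-0.002,0.08,0,0,-0.013,0.02],[-0.005,-0.002,0.105,0,0,-0.013,0.02],[-0.005,-0.002,0.118,0,0,-0.013,0.02],[-0.005,-0.002,0.124,0,0,-0.013,0.02],[-0.005,-0.002,0.126,0,0,-0.013,0.02]]]' 60;
python3 -c "
from h import *
inhand('pics/w27.png','r')"
```

```text
clock: 31.72
position: [0.4203, -0.3403, 0.025]
ee_rot: [0.517, 0.856, 0.0, 0.0]
ft_force: [-0.4, 0.0, -0.6]
grip_width: 0.358
t 31.77 pos [ 0.4202 -0.3404  0.025 ] yawY 27.7 tilt 0.05 F [ 0.3  0.6 -0.7] w 30.2 q [-0.07  0.47  0.8   1.93 -0.42  0.92  1.42]
r px [376.3 165.5] n 3342 mean [ 0.4508 -0.271 ] rect [ 450.8 -271. ] [87.4  8.1] longdir 27.7 dist 0.526
r px [245.2 192.1] n 765 mean [ 0.402  -0.3114] rect [ 407.  -315.6] [33.6 26.3] longdir 27.7 dist 0.509
r px [365.7 225.2] n 6195 mean [ 0.4636 -0.2989] rect [ 465.4 -302.5] [32.1 57.4] longdir -62.3 dist 0.552
r px [478.5 232.4] n 6093 mean [ 0.5164 -0.2758] rect [ 517.3 -276. ] [30.1 58.6] longdir -62.3 dist 0.585
r px [251.5 255.3] n 2030 mean [ 0.4205 -0.34  ] rect [ 420.5 -340. ] [26.2 23. ] longdir 27.6 dist 0.541
tool-frame [ 0.0472  0.0592 -0.012 ]
tool-frame [ 0.0341 -0.0027 -0.012 ]
tool-frame [ 0.0165  0.0576 -0.012 ]
tool-frame [ 0.0125  0.1151 -0.0119]
tool-frame [ 0.0002  0.0004 -0.012 ]
```

View pics/w27.png

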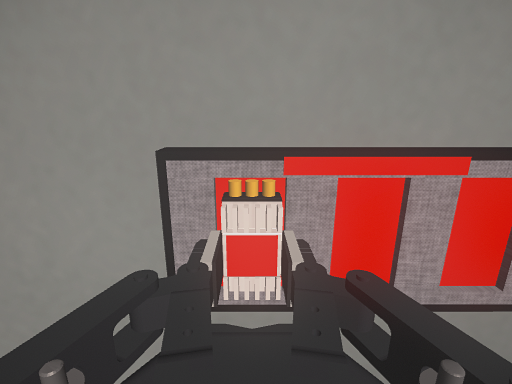

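```bash
python3 -m handwheel '[[[0.0,0,0.003,0,0,0,0.02],[0.0,0,0.003,0,0,0,0.05],[0,0,0.003,0,0,0,0.05],[0,0,0.003,0,0,0,0.05],[0,0,-0.05,0,0,0,0.05],[0,0,-0.1,0,0,0,0.05],[0,0,-0.13,0,0,0,0.055]]]' 60;
python3 -c "
from h import *
st();o=manip.get_obs();im=manip.camera('wrist');cv2.imwrite('pics/w28.png',im)
go(.5557,-.0613,.15,-40.5,False)"
```

```text
clock: 32.65
position: [0.4202, -0.341, 0.157]
ee_rot: [0.518, 0.855, 0.0, 0.001]
ft_force: [0.5, -0.5, -0.6]
grip_width: 0.64
t 32.65 pos [ 0.4202 -0.341   0.157 ] yawY 27.6 tilt 0.13 F [ 0.5 -0.5 -0.6] w 54.7 q [-0.2   0.28  0.93  1.82 -0.24  1.16  1.29]
shift [0.1865 0.2493 0.01  ] turn [0.0058 0.0017 1.1886] rel-to-azimuth -34.2
shift [0.1865 0.2493 0.01  ] turn [-1.900e-03  6.500e-03 -1.953e+00] rel-to-azimuth 145.8
```

View pics/w28.png

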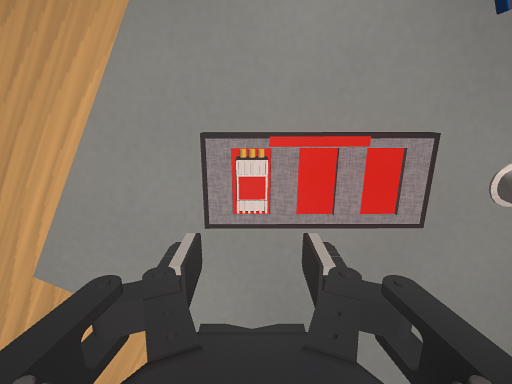

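Seated. Next red (blue housing) near (0.556,-0.061).

```bash
python3 -m handwheel '[[[0.187,0.249,0.011,0,0,1.189,0.055],[0.187,0.249,0.011,0,0,1.189,0.055],[0.187,0.249,0.011,0,0,1.189,0.055],[0.187,0.249,0.011,0,0,1.189,0.055],[0.187,0.249,0.011,0,0,1.189,0.055],[0.187,0.249,0.011,0,0,1.189,0.055],[0.187,0.249,0.011,0,0,1.189,0.055],[0.187,0.249,0.011,0,0,1.189,0.055]]]' 60;
python3 -c "
from h import *
o=manip.get_obs();im=manip.camera('wrist');cv2.imwrite('pics/w29.png',im);st()
b=blobs(im,'wrist',o,.024,'r',300)
for c in b: go(*c[1],.010,-40.4,False,o)"
```

```text
clock: 33.7
position: [0.5535, -0.0591, 0.1433]
ee_rot: [0.908, 0.419, -0.0, 0.0]
ft_force: [-0.0, 0.3, -0.5]
grip_width: 0.644
t 33.75 pos [ 0.5534 -0.0594  0.1434] yawY -40.3 tilt 0.03 F [-0.4 -0.3  0.3] w 55.4 q [-0.81  0.38  1.02  1.8  -0.36  1.16 -0.38]
r px [486.5  85.4] n 1386 mean [ 0.7712 -0.1203] rect [ 769.1 -119.8] [23.9 47.5] longdir -22.1 dist 0.781
r px [174.9  92.4] n 808 mean [0.5596 0.0522] rect [559.5  52.1] [25.9 22.9] longdir 37.5 dist 0.562
r px [255. 190.] n 620 mean [ 0.5558 -0.0614] rect [555.8 -61.5] [22.1 25.5] longdir -40.4 dist 0.559
r px [ 64.9 271.5] n 505 mean [0.3452 0.0007] rect [345.1   0.6] [23.6 26.9] longdir -23.6 dist 0.345
shift [0.0947 0.2055 0.1333] turn [-0.      0.0007 -0.0001] rel-to-azimuth -31.5
shift [0.0947 0.2055 0.1333] turn [1.2000e-03 0.0000e+00 3.1415e+00] rel-to-azimuth 148.5
shift [ 0.0888 -0.0675  0.1333] turn [-0.      0.0007 -0.0001] rel-to-azimuth -45.7
shift [ 0.0888 -0.0675  0.1333] turn [1.2000e-03 0.0000e+00 3.1415e+00] rel-to-azimuth 134.3
shift [-1.000e-04  3.300e-03  1.333e-01] turn [-0.      0.0007 -0.0001] rel-to-azimuth -34.1
shift [-1.000e-04  3.300e-03  1.333e-01] turn [1.2000e-03 0.0000e+00 3.1415e+00] rel-to-azimuth 145.9
shift [-0.0893 -0.1973  0.1334] turn [-0.      0.0007 -0.0001] rel-to-azimuth -40.5
shift [-0.0893 -0.1973  0.1334] turn [1.2000e-03 0.0000e+00 3.1415e+00] rel-to-azimuth 139.5
```

View pics/w29.png

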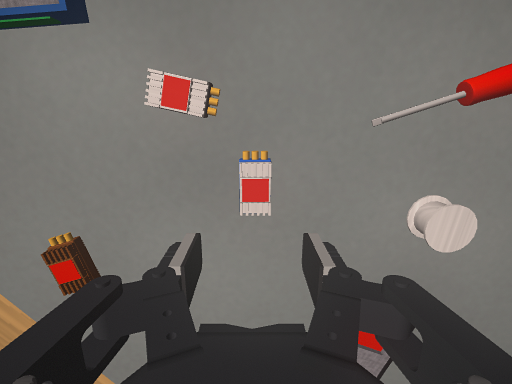

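```bash
python3 -m handwheel '[[[-0.0015,0.003,0.05,0,0,0,0.055],[-0.0015,0.003,0.10,0,0,0,0.055],[-0.0015,0.003,0.13,0,0,0,0.055],[-0.0015,0.003,0.135,0,0,0,0.055],[-0.0015,0.003,0.135,0,0,0,0.055],[-0.0015,0.003,0.135,0,0,0,0.025],[-0.0015,0.003,0.135,0,0,0,0.025],[-0.0015,0.003,0.135,0,0,0,0.025]]]' 60;python3 -m handwheel '[[[0,0,-0.05,0,0,0,0.02],[0,0,-0.10,0,0,0,0.02],[0,0,-0.13,0,0,0,0.02],[0,0,-0.13,0,0,0,0.02]]]' 60;
python3 -c "
from h import *
inhand('pics/w30.png','r');go(.4798,-.3075,.15,27.6,False)"
```

```text
clock: 34.75
position: [0.556, -0.0623, 0.0102]
ee_rot: [0.908, 0.419, 0.001, 0.0]
ft_force: [-1.7, -0.7, 6.1]
grip_width: 0.356
clock: 35.25
position: [0.5563, -0.0623, 0.1412]
ee_rot: [0.908, 0.419, 0.002, 0.0]
ft_force: [-0.6, 0.8, -2.2]
grip_width: 0.355
t 35.3 pos [ 0.5554 -0.0619  0.1395] yawY -40.4 tilt 0.14 F [ 0.1 -0.1 -1.3] w 30.4 q [-0.8   0.39  1.02  1.8  -0.37  1.15 -0.37]
r px [484.5  84.5] n 1510 mean [ 0.6877 -0.0651] rect [686.7 -64.8] [11.9 25.6] longdir -22.2 dist 0.691
r px [169.1  92.4] n 820 mean [0.5805 0.0221] rect [580.4  22. ] [13.  11.5] longdir 37.6 dist 0.581
r px [251.4 255.8] n 2076 mean [ 0.5563 -0.0621] rect [556.1 -62.3] [23.  26.2] longdir -40.6 dist 0.56
tool-frame [ 0.0832  0.1019 -0.0114]
tool-frame [ 0.0799 -0.0363 -0.0118]
tool-frame [ 0.0002 -0.0001 -0.012 ]
shift [-0.2359  0.1017 -0.0109] turn [ 0.0021 -0.0016 -1.1874] rel-to-azimuth 60.3
shift [-0.2359  0.1017 -0.0109] turn [-1.7000e-03 -2.3000e-03  1.9542e+00] rel-to-azimuth -119.7
```

View pics/w30.png

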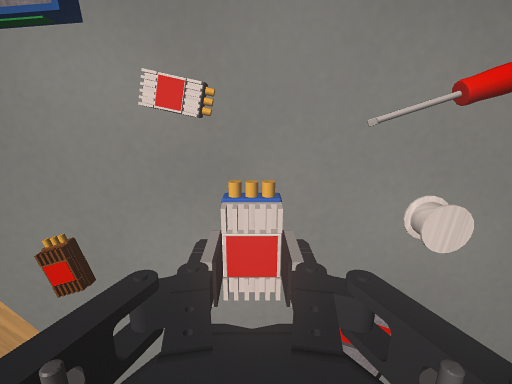

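```bash
python3 -m handwheel '[[[-0.236,0.102,-0.012,0,0,-1.19,0.02],[-0.236,0.102,-0.012,0,0,-1.19,0.02],[-0.236,0.102,-0.012,0,0,-1.19,0.02],[-0.236,0.102,-0.012,0,0,-1.19,0.02],[-0.236,0.102,-0.012,0,0,-1.19,0.02],[-0.236,0.102,-0.012,0,0,-1.19,0.02],[-0.236,0.102,-0.012,0,0,-1.19,0.02],[-0.236,0.102,-0.012,0,0,-1.19,0.02]]]' 60;
python3 -m handwheel '[[[0,0,0,0,0,0,0.02],[0,0,0,0,0,0,0.02]]]' 60;
python3 -c "
from h import *
inhand('pics/w31.png','r');go(.480,-.3075,.024,27.7,False)"
```

```text
clock: 36.3
position: [0.4786, -0.3077, 0.1495]
ee_rot: [0.518, 0.856, 0.0, -0.001]
ft_force: [0.2, 1.4, -1.1]
grip_width: 0.352
clock: 36.55
position: [0.4792, -0.3078, 0.1503]
ee_rot: [0.518, 0.856, -0.0, -0.0]
ft_force: [-0.2, -0.3, -1.8]
grip_width: 0.357
t 36.6 pos [ 0.4792 -0.3078  0.1504] yawY 27.7 tilt 0.02 F [-0.7  0.  -1.3] w 30.2 q [-0.19  0.34  0.82  1.75 -0.27  1.17  1.2 ]
r px [251.3 144. ] n 1132 mean [ 0.4529 -0.257 ] rect [ 453. -257.] [47.4  4.6] longdir 27.6 dist 0.521
r px [251.5 166.7] n 1267 mean [ 0.458  -0.2664] rect [ 459.  -268.3] [18.6 19.3] longdir -62.4 dist 0.53
r px [317.9 183.6] n 2531 mean [ 0.49  -0.259] rect [ 490.3 -259.5] [18.1 32.6] longdir -62.4 dist 0.554
r px [180.8 192. ] n 622 mean [ 0.4334 -0.2932] rect [ 433.4 -293.2] [13.1 11. ] longdir 27.6 dist 0.523
r px [251.5 255.8] n 2076 mean [ 0.4796 -0.3078] rect [ 479.7 -308. ] [26.2 23. ] longdir 27.6 dist 0.57
tool-frame [ 0.0572  0.0003 -0.012 ]
tool-frame [ 0.0466  0.0004 -0.012 ]
tool-frame [ 0.0382  0.0323 -0.012 ]
tool-frame [ 0.0343 -0.0338 -0.012 ]
tool-frame [-0.0001  0.0004 -0.012 ]
shift [-1.000e-04  9.000e-04  1.264e-01] turn [-0.0003 -0.0003 -0.0006] rel-to-azimuth 60.3
shift [-1.000e-04  9.000e-04  1.264e-01] turn [-4.000e-04  5.000e-04  3.141e+00] rel-to-azimuth -119.7
```

View pics/w31.png

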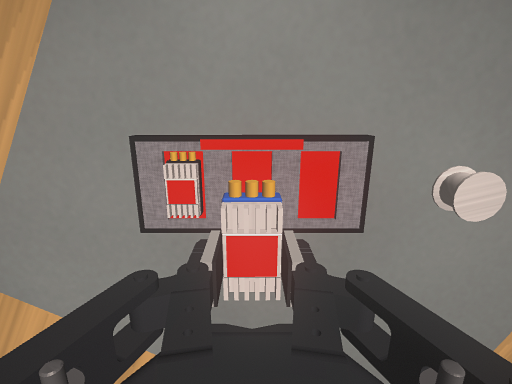

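Aligned; lower into the middle tray nest, release, back off.

```bash
python3 -m handwheel '[[[-0.0005,0.0005,0.04,0,0,0,0.02],[-0.0005,0.0005,0.08,0,0,0,0.02],[-0.0005,0.0005,0.105,0,0,0,0.02],[-0.0005,0.0005,0.118,0,0,0,0.02],[-0.0005,0.0005,0.125,0,0,0,0.02],[-0.0005,0.0005,0.129,0,0,0,0.02],[-0.0005,0.0005,0.129,0,0,0,0.02]]]' 60;
python3 -c "
from h import *
inhand('pics/w32.png','r')"
python3 -m handwheel '[[[0,0,0,0,0,0,0.05],[0,0,0,0,0,0,0.05],[0,0,0,0,0,0,0.05],[0,0,-0.05,0,0,0,0.05],[0,0,-0.1,0,0,0,0.05],[0,0,-0.13,0,0,0,0.055]]]' 60;
python3 -c "
from h import *
o=manip.get_obs();im=manip.camera('wrist');cv2.imwrite('pics/w33.png',im);st()
cv2.imwrite('pics/t33.png',manip.camera('top'))
go(.5596,.0523,.15,37.6,False)"
```

```text
clock: 37.48
position: [0.4804, -0.3086, 0.0224]
ee_rot: [0.517, 0.856, 0.0, 0.001]
ft_force: [-0.8, -0.5, -0.5]
grip_width: 0.356
t 37.52 pos [ 0.4804 -0.3085  0.0223] yawY 27.7 tilt 0.07 F [ 0.4  0.4 -0.4] w 30.6 q [-0.09  0.52  0.73  1.85 -0.42  0.94  1.3 ]
r px [249.8 167. ] n 3589 mean [ 0.4585 -0.2676] rect [ 458.5 -267.6] [89.1  8.6] longdir 27.7 dist 0.531
r px [143.4 203.9] n 679 mean [ 0.4212 -0.3083] rect [ 421.2 -323.3] [32.5 52.7] longdir -62.2 dist 0.522
r px [244.9 193.8] n 808 mean [ 0.4625 -0.2804] rect [ 467.1 -284.1] [34.3 25.8] longdir 27.7 dist 0.541
r px [367.6 225.9] n 6249 mean [ 0.5248 -0.267 ] rect [ 526.7 -270.8] [32.6 57.5] longdir -62.3 dist 0.589
r px [117.4 255. ] n 1992 mean [ 0.4192 -0.3402] rect [ 420.  -340.7] [26.3 23. ] longdir 27.7 dist 0.54
r px [251.4 255.8] n 2075 mean [ 0.4808 -0.3085] rect [ 480.9 -308.7] [26.2 23. ] longdir 27.6 dist 0.571
tool-frame [ 0.0465 -0.0004 -0.012 ]
tool-frame [ 0.0278 -0.0523 -0.0121]
tool-frame [ 0.0332 -0.0028 -0.012 ]
tool-frame [ 0.0161  0.0586 -0.012 ]
tool-frame [ 0.0004 -0.0689 -0.0121]
tool-frame [-0.0001  0.0004 -0.012 ]
clock: 38.28
position: [0.4804, -0.3088, 0.154]
ee_rot: [0.517, 0.856, 0.0, 0.001]
ft_force: [0.0, -0.3, -0.5]
grip_width: 0.645
t 38.33 pos [ 0.4816 -0.3097  0.1571] yawY 27.7 tilt 0.35 F [ 1.1 -2.1  2.2] w 55.0 q [-0.19  0.34  0.83  1.74 -0.27  1.17  1.2 ]
shift [0.2839 0.2373 0.0048] turn [ 0.0035  0.0041 -0.1729] rel-to-azimuth 32.3
shift [0.2839 0.2373 0.0048] turn [ 0.0062 -0.0052  2.9687] rel-to-azimuth -147.7
```

View pics/w33.png

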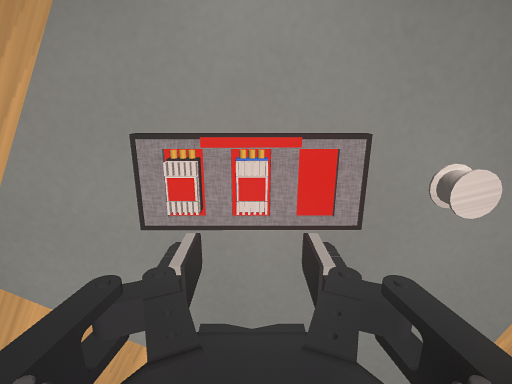

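```bash
python3 -m handwheel '[[[0.284,0.237,0.01,0,0,-0.173,0.055],[0.284,0.237,0.01,0,0,-0.173,0.055],[0.284,0.237,0.01,0,0,-0.173,0.055],[0.284,0.237,0.01,0,0,-0.173,0.055],[0.284,0.237,0.01,0,0,-0.173,0.055],[0.284,0.237,0.01,0,0,-0.173,0.055],[0.284,0.237,0.01,0,0,-0.173,0.055],[0.284,0.237,0.01,0,0,-0.173,0.055]]]' 60;
python3 -c "
from h import *
o=manip.get_obs();im=manip.camera('wrist');cv2.imwrite('pics/w34.png',im);st()
b=blobs(im,'wrist',o,.024,'r',300)
for c in b: go(*c[1],.010,37.6,False,o)"
```

```text
clock: 39.38
position: [0.5573, 0.0528, 0.141]
ee_rot: [0.441, 0.897, -0.001, -0.0]
ft_force: [0.5, -0.7, -0.2]
grip_width: 0.646
t 39.42 pos [0.5574 0.052  0.1412] yawY 37.5 tilt 0.05 F [-0.7 -0.1 -0. ] w 54.7 q [-0.71  0.29  0.63  1.78 -0.19  1.13  0.64]
r px [22. 92.] n 879 mean [0.3448 0.001 ] rect [344.9   0.8] [23.8 26.4] longdir -23.3 dist 0.345
r px [252.5 191.9] n 604 mean [0.5594 0.0521] rect [559.5  52. ] [25.7 22. ] longdir 37.6 dist 0.562
shift [ 0.0886 -0.1998  0.1312] turn [-0.0013 -0.0001  0.0004] rel-to-azimuth 37.4
shift [ 0.0886 -0.1998  0.1312] turn [ 1.0000e-04 -2.0000e-03 -3.1412e+00] rel-to-azimuth -142.6
shift [-0.0018  0.0014  0.131 ] turn [-0.0013 -0.0001  0.0004] rel-to-azimuth 32.3
shift [-0.0018  0.0014  0.131 ] turn [ 1.0000e-04 -2.0000e-03 -3.1412e+00] rel-to-azimuth -147.7
```

View pics/w34.png

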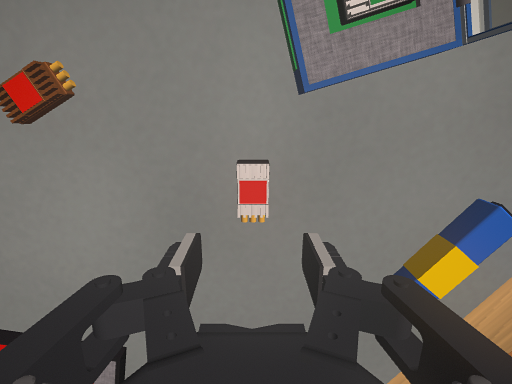

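```bash
python3 -m handwheel '[[[-0.003,0.001,0.05,0,0,0,0.055],[-0.003,0.001,0.10,0,0,0,0.055],[-0.003,0.001,0.126,0,0,0,0.055],[-0.003,0.001,0.133,0,0,0,0.055],[-0.003,0.001,0.133,0,0,0,0.055],[-0.003,0.001,0.133,0,0,0,0.025],[-0.003,0.001,0.133,0,0,0,0.025],[-0.003,0.001,0.133,0,0,0,0.025]]]' 60;python3 -m handwheel '[[[0,0,-0.05,0,0,0,0.02],[0,0,-0.10,0,0,0,0.02],[0,0,-0.13,0,0,0,0.02],[0,0,-0.13,0,0,0,0.02]]]' 60;
python3 -c "
from h import *
inhand('pics/w35.png','r');go(.5405,-.2758,.15,27.7,False)"
```

```text
clock: 40.42
position: [0.5614, 0.0517, 0.0102]
ee_rot: [0.441, 0.897, 0.001, 0.001]
ft_force: [-0.7, -1.1, 6.9]
grip_width: 0.355
clock: 40.92
position: [0.562, 0.0519, 0.1417]
ee_rot: [0.441, 0.897, 0.002, 0.002]
ft_force: [0.7, 0.0, -0.6]
grip_width: 0.357
t 40.98 pos [0.5609 0.0519 0.1399] yawY 37.6 tilt 0.16 F [-0.2 -0.7 -0.8] w 30.4 q [-0.72  0.3   0.64  1.77 -0.2   1.13  0.65]
r px [16.3 87.6] n 879 mean [0.4317 0.0543] rect [431.5  54.2] [11.9 13.2] longdir -23.3 dist 0.435
r px [251.4 253.8] n 2080 mean [0.5616 0.0529] rect [561.8  52.6] [26.2 23. ] longdir 37.4 dist 0.564
tool-frame [ 0.0814 -0.1017 -0.0127]
tool-frame [ 0.0009  0.0004 -0.012 ]
shift [-0.2471 -0.2162 -0.0107] turn [2.800e-03 1.000e-04 1.734e-01] rel-to-azimuth 54.7
shift [-0.2471 -0.2162 -0.0107] turn [-1.0000e-04  4.2000e-03 -2.9682e+00] rel-to-azimuth -125.3
```

View pics/w35.png

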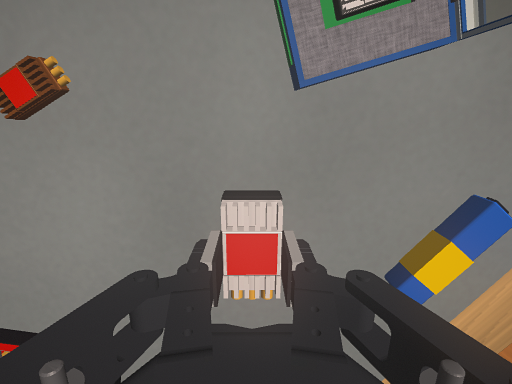

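```bash
python3 -m handwheel '[[[-0.247,-0.216,-0.012,0,0,0.173,0.02],[-0.247,-0.216,-0.012,0,0,0.173,0.02],[-0.247,-0.216,-0.012,0,0,0.173,0.02],[-0.247,-0.216,-0.012,0,0,0.173,0.02],[-0.247,-0.216,-0.012,0,0,0.173,0.02],[-0.247,-0.216,-0.012,0,0,0.173,0.02],[-0.247,-0.216,-0.012,0,0,0.173,0.02],[-0.247,-0.216,-0.012,0,0,0.173,0.02]]]' 60;
python3 -m handwheel '[[[0,0,0,0,0,0,0.02],[0,0,0,0,0,0,0.02]]]' 60;
python3 -c "
from h import *
inhand('pics/w36.png','r');go(.5405,-.2758,.024,27.7,False)"
```

```text
clock: 41.98
position: [0.5405, -0.2737, 0.1498]
ee_rot: [0.516, 0.856, 0.0, -0.001]
ft_force: [0.4, 1.8, -1.3]
grip_width: 0.359
clock: 42.22
position: [0.5404, -0.2747, 0.1505]
ee_rot: [0.516, 0.856, 0.0, -0.0]
ft_force: [0.5, -0.7, -0.6]
grip_width: 0.359
t 42.27 pos [ 0.5403 -0.275   0.1506] yawY 27.8 tilt 0.02 F [-0.4  0.  -0.2] w 30.5 q [-0.21  0.43  0.78  1.65 -0.32  1.2   1.13]
r px [180.6 144.6] n 1053 mean [ 0.4853 -0.2393] rect [ 485.  -239.7] [47.4  4.6] longdir 27.8 dist 0.541
r px [249.8 170.9] n 1522 mean [ 0.5193 -0.2354] rect [ 519.4 -235.6] [18.5 18.3] longdir 27.8 dist 0.57
r px [107.8 192. ] n 626 mean [ 0.4633 -0.2766] rect [ 463.4 -276.6] [13.1 11. ] longdir 27.8 dist 0.54
r px [179.3 192. ] n 624 mean [ 0.4939 -0.2605] rect [ 493.9 -260.5] [13.1 11. ] longdir 27.8 dist 0.558
r px [251.5 253.8] n 2080 mean [ 0.5403 -0.2736] rect [ 540.4 -273.8] [26.2 22.9] longdir 27.8 dist 0.606
tool-frame [ 0.057  -0.0323 -0.012 ]
tool-frame [ 0.0446 -0.0004 -0.012 ]
tool-frame [ 0.0343 -0.0691 -0.012 ]
tool-frame [ 0.0343 -0.0345 -0.012 ]
tool-frame [ 0.001   0.0004 -0.012 ]
shift [-0.0008 -0.0003  0.1266] turn [ 0.0002 -0.0003  0.0015] rel-to-azimuth 54.7
shift [-0.0008 -0.0003  0.1266] turn [ 4.0000e-04  4.0000e-04 -3.1401e+00] rel-to-azimuth -125.3
```

View pics/w36.png

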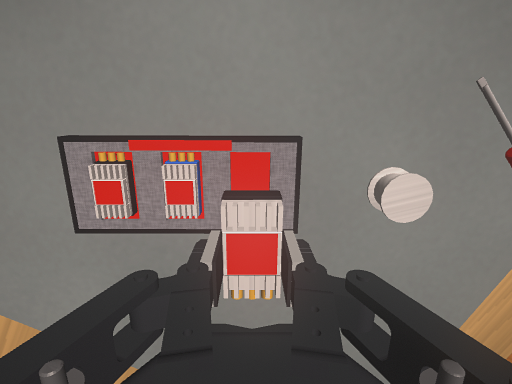

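```bash
python3 -m handwheel '[[[-0.002,0,0.04,0,0,0,0.02],[-0.002,0,0.08,0,0,0,0.02],[-0.002,0,0.105,0,0,0,0.02],[-0.002,0,0.118,0,0,0,0.02],[-0.002,0,0.125,0,0,0,0.02],[-0.002,0,0.129,0,0,0,0.02],[-0.002,0,0.129,0,0,0,0.02]]]' 60;
python3 -c "
from h import *
inhand('pics/w37.png','r')"
python3 -m handwheel '[[[0,0,0,0,0,0,0.05],[0,0,0,0,0,0,0.05],[0,0,0,0,0,0,0.05],[0,0,-0.05,0,0,0,0.05],[0,0,-0.1,0,0,0,0.05],[0,0,-0.15,0,0,0,0.055],[0,0,-0.19,0,0,0,0.055],[0,0,-0.19,0,0,0,0.055]]]' 60;
python3 -c "
from h import *
o=manip.get_obs();im=manip.camera('wrist');cv2.imwrite('pics/w38.png',im);st()
cv2.imwrite('pics/t38.png',manip.camera('top'))
cv2.imwrite('pics/s38.png',manip.camera('scene'))
h=np.array([.515,.3284,.032]);a=np.radians(53.6);x=np.array([np.cos(a),np.sin(a),0])
t=h+x*.0685+[0,0,.145];print(t)
go(*t[:2],.25,-36.4,False)"
```

```text
clock: 43.15
position: [0.5413, -0.2774, 0.0223]
ee_rot: [0.517, 0.856, 0.0, 0.0]
ft_force: [-1.6, 2.6, 2.3]
grip_width: 0.357
t 43.2 pos [ 0.5412 -0.2773  0.0223] yawY 27.7 tilt 0.05 F [-2.5  3.1  2.9] w 30.1 q [-0.14  0.59  0.69  1.74 -0.44  0.97  1.21]
r px [120.4 165.5] n 3413 mean [ 0.4651 -0.264 ] rect [ 465.1 -264.1] [89.3  8.1] longdir 27.7 dist 0.535
r px [245.2 189.9] n 1193 mean [ 0.5225 -0.2474] rect [ 527.7 -252.8] [34.2 26.2] longdir 27.7 dist 0.578
r px [117.1 254.2] n 2015 mean [ 0.4798 -0.3087] rect [ 480.4 -309.1] [26.3 23. ] longdir 27.7 dist 0.57
r px [251.4 253.8] n 2079 mean [ 0.5411 -0.2763] rect [ 541.2 -276.5] [26.2 22.9] longdir 27.7 dist 0.608
tool-frame [ 0.0472 -0.0613 -0.012 ]
tool-frame [ 0.0352 -0.0027 -0.012 ]
tool-frame [ 0.0009 -0.069  -0.0121]
tool-frame [ 0.001   0.0004 -0.012 ]
clock: 44.2
position: [0.5422, -0.2787, 0.2149]
ee_rot: [0.517, 0.856, 0.001, 0.003]
ft_force: [0.1, 0.4, -0.8]
grip_width: 0.645
t 44.25 pos [ 0.5415 -0.278   0.2126] yawY 27.7 tilt 0.14 F [ 0.7 -0.6 -0.8] w 55.4 q [-0.23  0.38  0.81  1.57 -0.28  1.31  1.1 ]
[0.55564919 0.38353523 0.177     ]
shift [ 0.5781  0.3206 -0.039 ] turn [-1.300e-03 -6.000e-04  1.119e+00] rel-to-azimuth -71.0
shift [ 0.5781  0.3206 -0.039 ] turn [ 6.0000e-04 -1.5000e-03 -2.0226e+00] rel-to-azimuth 109.0
```

View pics/w38.png

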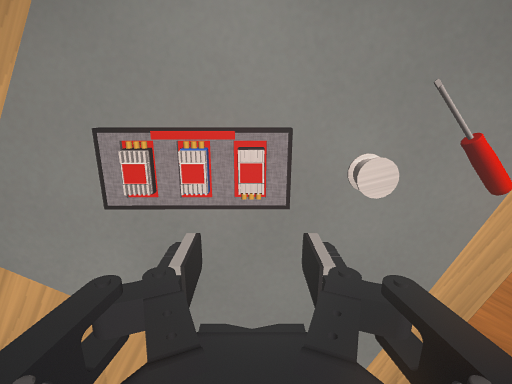

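View pics/t38.png

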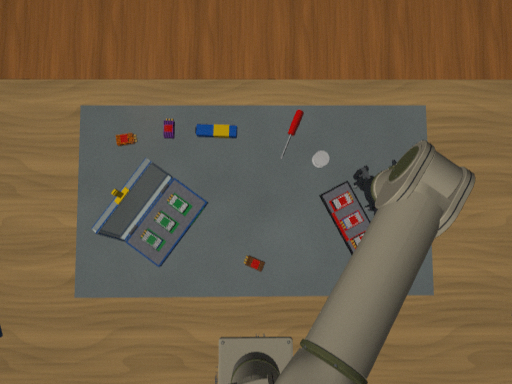

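View pics/s38.png

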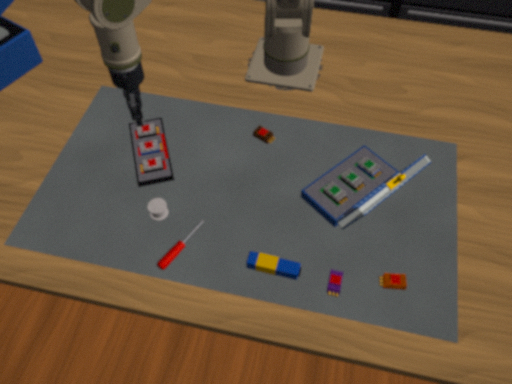

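```bash
python3 -c "
from h import *
crop(cv2.imread('pics/w38.png'),90,120,210,95,3.8,'pics/w38c.png')"
python3 -m handwheel '[[[0.578,0.32,-0.06,0,0,1.119,0.055],[0.578,0.32,-0.06,0,0,1.119,0.055],[0.578,0.32,-0.06,0,0,1.119,0.055],[0.578,0.32,-0.06,0,0,1.119,0.055],[0.578,0.32,-0.06,0,0,1.119,0.055],[0.578,0.32,-0.06,0,0,1.119,0.055],[0.578,0.32,-0.06,0,0,1.119,0.055],[0.578,0.32,-0.06,0,0,1.119,0.055]]]'
python3 -c "
from h import *
st();go(.5557,.3835,.27,-36.4,False)"
```

```text
clock: 45.35
position: [0.5511, 0.1801, 0.2521]
ee_rot: [0.893, 0.45, -0.001, -0.0]
ft_force: [0.9, -0.5, -0.2]
grip_width: 0.647
t 45.35 pos [0.5511 0.1801 0.2521] yawY -36.5 tilt 0.1 F [ 0.9 -0.5 -0.2] w 55.2 q [-1.07  0.28  0.83  1.59 -0.21  1.37 -0.86]
shift [ 0.1662 -0.1174 -0.0181] turn [-0.0009  0.0015 -0.0019] rel-to-azimuth -71.0
shift [ 0.1662 -0.1174 -0.0181] turn [2.3000e-03 1.4000e-03 3.1397e+00] rel-to-azimuth 109.0
```

View pics/w38c.png

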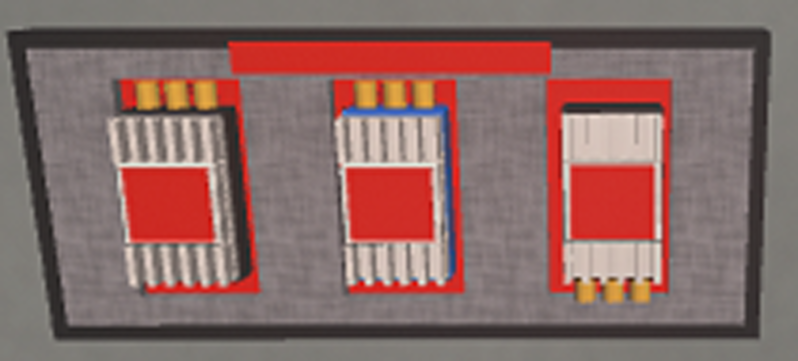

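```bash
python3 -m handwheel '[[[0.166,-0.117,-0.018,0,0,0,0.045],[0.166,-0.117,-0.018,0,0,0,0.045],[0.166,-0.117,-0.018,0,0,0,0.045],[0.166,-0.117,-0.018,0,0,0,0.045],[0.166,-0.117,-0.018,0,0,0,0.045],[0.166,-0.117,-0.018,0,0,0,0.045]]]'
python3 -c "
from h import *
o=manip.get_obs();im=manip.camera('wrist');cv2.imwrite('pics/w39.png',im);st()
h=np.array([.515,.3284,.032]);a=np.radians(53.6);x=np.array([np.cos(a),np.sin(a),0])
for th in (1.9,1.95,2.0):
  t=h+x*(-.16*np.cos(th)+.01*np.sin(th))+np.array([0,0,.16*np.sin(th)+.01*np.cos(th)]); print(th,t,proj('wrist',t,o))
"
```

```text
clock: 46.1
position: [0.557, 0.3787, 0.2708]
ee_rot: [0.893, 0.45, -0.0, 0.0]
ft_force: [-0.1, -0.2, -0.2]
grip_width: 0.526
t 46.15 pos [0.557  0.3787 0.2711] yawY -36.6 tilt 0.03 F [ 0.3 -0.1  0.1] w 45.1 q [-1.15  0.5   0.74  1.29 -0.33  1.48 -1.09]
1.9 [0.55131091 0.37765091 0.18017512] [[247.00516537 203.04470734]]
1.95 [0.55566019 0.38355014 0.17693175] [[246.99700432 193.96067903]]
2.0 [0.55990785 0.38931152 0.17332612] [[246.99652075 185.04311368]]
```

View pics/w39.png

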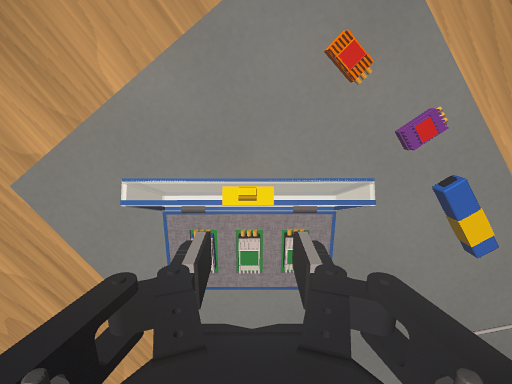

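```bash
python3 -c "
from h import *
go(.558,.3848,.176,-36.4)"
```

```text
shift [ 0.0055 -0.0029  0.1138] turn [ 0.0002  0.0005 -0.0032] rel-to-azimuth -71.0
shift [ 0.0055 -0.0029  0.1138] turn [ 8.0000e-04 -3.0000e-04  3.1384e+00] rel-to-azimuth 109.0
```

```bash
python3 -m handwheel '[[[0.005,-0.003,0.04,0,0,-0.003,0.045],[0.005,-0.003,0.08,0,0,-0.003,0.045],[0.005,-0.003,0.105,0,0,-0.003,0.045],[0.005,-0.003,0.113,0,0,-0.003,0.045],[0.005,-0.003,0.113,0,0,-0.003,0.045]]]'
python3 -c "
from h import *
o=manip.get_obs();im=manip.camera('wrist');cv2.imwrite('pics/w40.png',im);st()"
```

```text
clock: 46.78
position: [0.5572, 0.3862, 0.1588]
ee_rot: [0.892, 0.452, 0.0, -0.0]
ft_force: [0.1, 0.6, 0.2]
grip_width: 0.526
t 46.83 pos [0.5575 0.3866 0.1595] yawY -36.3 tilt 0.08 F [0.7 0.6 0. ] w 44.6 q [-1.15  0.57  0.7   1.43 -0.37  1.28 -1.06]
```

View pics/w40.png

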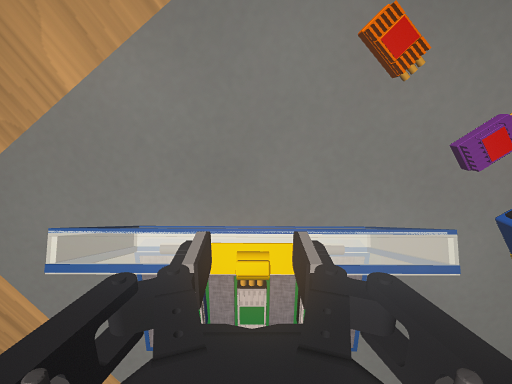

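```bash
python3 -m handwheel '[[[0,0,0,0,0,0,0.01],[0,0,0,0,0,0,0.01],[0,0,0,0,0,0,0.01],[0,0,0,0,0,0,0.01]]]' 50
python3 -c "
from h import *
o=manip.get_obs();im=manip.camera('wrist');cv2.imwrite('pics/w41.png',im);st()
r=.1603
def t(p0,p): print([[round(float(r*(np.cos(p0)-np.cos(q))),4),round(float(-r*(np.sin(q)-np.sin(p0))),4)] for q in p])
t(2.012,2.012-np.r_[.02,.05,.1,.16,.22,.28,.34,.4])
"
```

```text
clock: 47.32
position: [0.558, 0.3866, 0.1595]
ee_rot: [0.892, 0.452, 0.001, 0.0]
ft_force: [2.8, -1.7, 6.2]
grip_width: 0.176
t 47.38 pos [0.5581 0.3866 0.1595] yawY -36.3 tilt 0.14 F [ 3.1 -2.1  6.2] w 15.0 q [-1.15  0.57  0.7   1.43 -0.37  1.28 -1.06]
[[-0.0029, -0.0013], [-0.0073, -0.0032], [-0.0148, -0.0061], [-0.024, -0.0091], [-0.0333, -0.0114], [-0.0427, -0.0133], [-0.0523, -0.0145], [-0.0618, -0.0152]]
```

View pics/w41.png

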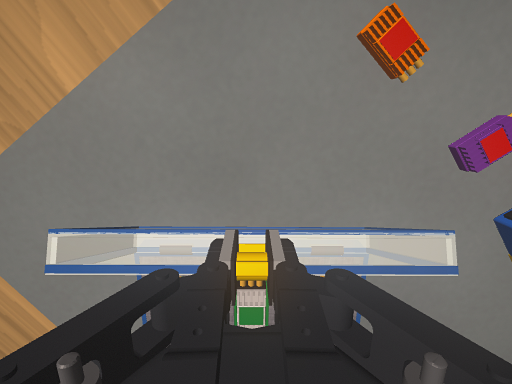

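Held (15 mm). Swing it back down along the arc.

```bash
python3 -m handwheel '[[[-0.003,0,-0.0013,0,0,0,0.01],[-0.0073,0,-0.0032,0,0,0,0.01],[-0.0148,0,-0.0061,0,0,0,0.01],[-0.024,0,-0.0091,0,0,0,0.01],[-0.0333,0,-0.0114,0,0,0,0.01],[-0.0427,0,-0.0133,0,0,0,0.01],[-0.0523,0,-0.0145,0,0,0,0.01],[-0.0618,0,-0.0152,0,0,0,0.01]]]' 50
python3 -c "
from h import *
st()
r=.1603
def t(p0,p): print([[round(float(r*(np.cos(p0)-np.cos(q))),4),round(float(-r*(np.sin(q)-np.sin(p0))),4)] for q in p])
t(1.612,1.612-.07*np.arange(1,9))
t(1.052,1.052-.07*np.arange(1,9))
"
```

```text
clock: 48.38
position: [0.5217, 0.3375, 0.1746]
ee_rot: [0.892, 0.452, 0.002, -0.0]
ft_force: [5.8, 0.2, 2.2]
grip_width: 0.178
t 48.38 pos [0.5217 0.3375 0.1746] yawY -36.2 tilt 0.25 F [5.8 0.2 2.2] w 15.2 q [-1.21  0.43  0.74  1.58 -0.3   1.24 -1.06]
[[-0.0112, -0.0001], [-0.0224, 0.0006], [-0.0335, 0.0021], [-0.0445, 0.0044], [-0.0553, 0.0074], [-0.0659, 0.0112], [-0.0762, 0.0157], [-0.0861, 0.021]]
[[-0.0095, 0.0059], [-0.0186, 0.0125], [-0.0273, 0.0196], [-0.0354, 0.0274], [-0.0429, 0.0357], [-0.0499, 0.0445], [-0.0562, 0.0538], [-0.0618, 0.0635]]
```

```bash
python3 -m handwheel '[[[-0.0112,0,0,0,0,0,0.01],[-0.0224,0,0.0006,0,0,0,0.01],[-0.0335,0,0.0021,0,0,0,0.01],[-0.0445,0,0.0044,0,0,0,0.01],[-0.0553,0,0.0074,0,0,0,0.01],[-0.0659,0,0.0112,0,0,0,0.01],[-0.0762,0,0.0157,0,0,0,0.01],[-0.0861,0,0.021,0,0,0,0.01]]]' 50
python3 -c "
from h import *
st()"
python3 -m handwheel '[[[-0.0095,0,0.006,0,0,0,0.01],[-0.0186,0,0.0125,0,0,0,0.01],[-0.0273,0,0.0196,0,0,0,0.01],[-0.0354,0,0.0274,0,0,0,0.01],[-0.0429,0,0.0357,0,0,0,0.01],[-0.0499,0,0.0445,0,0,0,0.01],[-0.0562,0,0.0538,0,0,0,0.01],[-0.0618,0,0.0635,0,0,0,0.01]]]' 50
python3 -c "
from h import *
st();cv2.imwrite('pics/w42.png',manip.camera('wrist'))
r=.1603
def t(p0,p): print([[round(float(r*(np.cos(p0)-np.cos(q))),4),round(float(-r*(np.sin(q)-np.sin(p0))),4)] for q in p])
t(.492,.492-.04*np.arange(1,9))
"
```

```text
clock: 49.38
position: [0.4705, 0.2682, 0.1543]
ee_rot: [0.892, 0.452, 0.002, -0.001]
ft_force: [0.5, -2.2, 12.8]
grip_width: 0.174
t 49.38 pos [0.4705 0.2682 0.1543] yawY -36.2 tilt 0.23 F [ 0.5 -2.2 12.8] w 14.9 q [-1.28  0.25  0.78  1.82 -0.19  1.15 -1.07]
clock: 50.38
position: [0.4329, 0.2175, 0.0891]
ee_rot: [0.892, 0.452, 0.0, -0.0]
ft_force: [-1.0, -2.1, 6.1]
grip_width: 0.175
t 50.38 pos [0.4329 0.2175 0.0891] yawY -36.3 tilt 0.04 F [-1.  -2.1  6.1] w 15.0 q [-1.28  0.19  0.79  2.02 -0.16  0.99 -1.04]
[[-0.0029, 0.0057], [-0.0056, 0.0115], [-0.008, 0.0175], [-0.0103, 0.0235], [-0.0122, 0.0296], [-0.014, 0.0358], [-0.0154, 0.042], [-0.0166, 0.0483]]
```

View pics/w42.png

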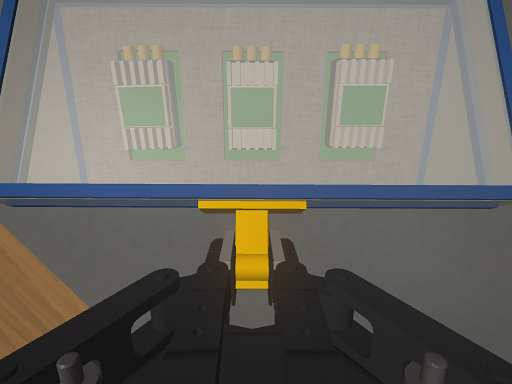

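```bash
python3 -m handwheel '[[[-0.0029,0,0.0057,0,0,0,0.01],[-0.0056,0,0.0115,0,0,0,0.01],[-0.008,0,0.0175,0,0,0,0.01],[-0.0103,0,0.0235,0,0,0,0.01],[-0.0122,0,0.0296,0,0,0,0.01],[-0.0138,0,0.0345,0,0,0,0.01],[-0.0147,0,0.0385,0,0,0,0.01],[-0.0154,0,0.042,0,0,0,0.01]]]' 50
python3 -c "
from h import *
st()
r=.1603
def t(p0,p): print([[round(float(r*(np.cos(p0)-np.cos(q))),4),round(float(-r*(np.sin(q)-np.sin(p0))),4)] for q in p])
t(.212,.212-.0187*np.arange(1,9))
"
```

```text
clock: 51.42
position: [0.4238, 0.2052, 0.0469]
ee_rot: [0.892, 0.452, -0.0, -0.0]
ft_force: [-2.0, -4.4, 5.2]
grip_width: 0.174
t 51.42 pos [0.4238 0.2052 0.0469] yawY -36.2 tilt 0.02 F [-2.  -4.4  5.2] w 14.9 q [-1.25  0.24  0.77  2.09 -0.22  0.89 -0.98]
[[-0.0006, 0.0029], [-0.0012, 0.0059], [-0.0016, 0.0088], [-0.0021, 0.0118], [-0.0025, 0.0148], [-0.0028, 0.0178], [-0.0031, 0.0207], [-0.0033, 0.0237]]
```

```bash
python3 -m handwheel '[[[-0.0005,0,0.0027,0,0,0,0.01],[-0.001,0,0.0054,0,0,0,0.01],[-0.0015,0,0.008,0,0,0,0.01],[-0.0018,0,0.0102,0,0,0,0.01],[-0.0021,0,0.0124,0,0,0,0.01],[-0.0025,0,0.0145,0,0,0,0.01],[-0.0027,0,0.0162,0,0,0,0.01],[-0.0029,0,0.0178,0,0,0,0.01]]]' 50
python3 -m handwheel '[[[-0.0001,0,0.0013,0,0,0,0.01],[-0.0002,0,0.0026,0,0,0,0.01]]]' 50
python3 -m handwheel '[[[-0.0001,0,0.001,0,0,0,0.01],[-0.0002,0,0.002,0,0,0,0.01]]]' 50
python3 -c "
from h import *
st()"
```

```text
clock: 52.42
position: [0.4222, 0.2031, 0.029]
ee_rot: [0.892, 0.452, 0.0, -0.0]
ft_force: [-0.2, -5.4, 3.9]
grip_width: 0.178
clock: 52.68
position: [0.422, 0.2028, 0.0264]
ee_rot: [0.892, 0.452, 0.0, -0.0]
ft_force: [0.1, -4.7, 4.7]
grip_width: 0.176
clock: 52.92
position: [0.4219, 0.2027, 0.0244]
ee_rot: [0.892, 0.452, 0.0, -0.0]
ft_force: [0.8, -5.5, 4.5]
grip_width: 0.174
t 52.92 pos [0.4219 0.2027 0.0244] yawY -36.2 tilt 0.01 F [ 0.8 -5.5  4.5] w 14.8 q [-1.22  0.28  0.75  2.11 -0.26  0.84 -0.95]
```

Keep on in ~1 mm steps until the stop is felt.

```bash
python3 -m handwheel '[[[0,0,0.001,0,0,0,0.01],[0,0,0.002,0,0,0,0.01]]]' 50
python3 -m handwheel '[[[0,0,0.001,0,0,0,0.01],[0,0,0.0015,0,0,0,0.01]]]' 50
```

```text
clock: 53.18
position: [0.4218, 0.2026, 0.0224]
ee_rot: [0.892, 0.452, -0.0, 0.0]
ft_force: [0.8, -6.0, 4.2]
grip_width: 0.172
clock: 53.42
position: [0.4218, 0.2025, 0.0208]
ee_rot: [0.892, 0.452, -0.0, 0.0]
ft_force: [-0.1, -5.6, 5.0]
grip_width: 0.174
```

```bash
for i in 1 2; do python3 -m handwheel '[[[0,0,0.001,0,0,0,0.01],[0,0,0.0015,0,0,0,0.01]]]' 50; done; python3 -c "
from h import *
st();cv2.imwrite('pics/s43.png',manip.camera('scene'))
crop(cv2.imread('pics/s43.png'),290,120,130,110,5.4,'pics/s43c.png')"
```

```text
clock: 53.68
position: [0.4217, 0.2025, 0.0193]
ee_rot: [0.892, 0.452, -0.0, 0.0]
ft_force: [-0.3, -6.0, 3.8]
grip_width: 0.175
clock: 53.92
position: [0.4217, 0.2025, 0.0178]
ee_rot: [0.892, 0.452, -0.0, 0.0]
ft_force: [0.5, -5.8, 5.0]
grip_width: 0.177
t 53.92 pos [0.4217 0.2025 0.0178] yawY -36.2 tilt 0.02 F [ 0.5 -5.8  5. ] w 15.2 q [-1.21  0.3   0.75  2.11 -0.27  0.83 -0.94]
```

View pics/s43c.png

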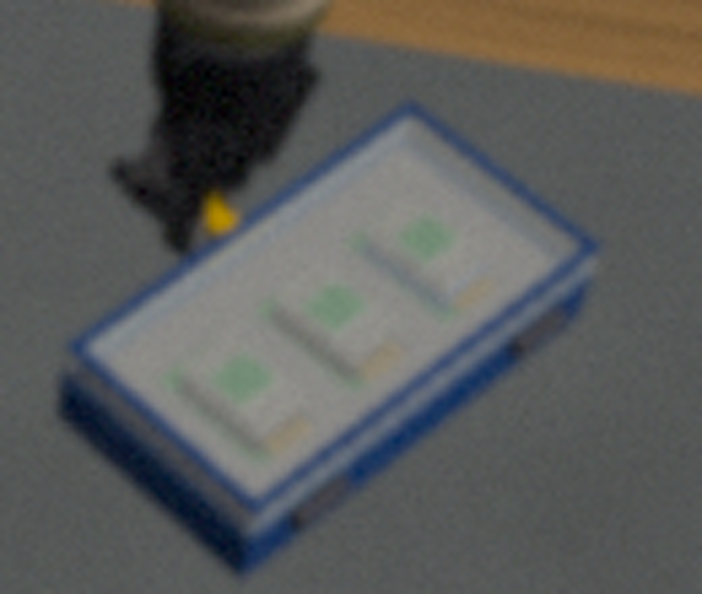

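```bash
for i in 1 2; do python3 -m handwheel '[[[0,0,0.0008,0,0,0,0.01],[0,0,0.0015,0,0,0,0.01]]]' 50; done
```

```text
clock: 54.22
position: [0.4218, 0.2025, 0.0165]
ee_rot: [0.892, 0.452, -0.0, -0.0]
ft_force: [-3.0, -6.5, 16.5]
grip_width: 0.173
clock: 54.48
position: [0.4218, 0.2025, 0.0161]
ee_rot: [0.892, 0.452, -0.001, -0.001]
ft_force: [-12.7, -12.3, 40.6]
grip_width: 0.177
```

```bash
python3 -m handwheel '[[[0,0,-0.0005,0,0,0,0.045],[0,0,-0.0005,0,0,0,0.045],[0,0,-0.0005,0,0,0,0.045],[-0.005,0,-0.04,0,0,0,0.045],[-0.01,0,-0.08,0,0,0,0.045],[-0.02,0,-0.12,0,0,0,0.045],[-0.03,0,-0.16,0,0,0,0.045],[-0.03,0,-0.19,0,0,0,0.045]]]' 50
python3 -c "
from h import *
o=manip.get_obs();im=manip.camera('wrist');cv2.imwrite('pics/w44.png',im);st()
cv2.imwrite('pics/s44.png',manip.camera('scene'));cv2.imwrite('pics/t44.png',manip.camera('top'))
crop(cv2.imread('pics/s44.png'),290,120,130,110,5.4,'pics/s44c.png')
h=np.array([.515,.3284,.032]);a=np.radians(53.6);x=np.array([np.cos(a),np.sin(a),0])
for th in (0,.02,.05):
  t=h+x*(-.16*np.cos(th)+.01*np.sin(th))+np.array([0,0,.16*np.sin(th)+.01*np.cos(th)]); print(th,proj('wrist',t,o),proj('scene',t))
"
```

```text
clock: 55.48
position: [0.4039, 0.1783, 0.2065]
ee_rot: [0.892, 0.452, 0.001, -0.001]
ft_force: [1.0, -0.1, -0.5]
grip_width: 0.528
t 55.52 pos [0.4054 0.1793 0.2097] yawY -36.3 tilt 0.32 F [2.5 0.1 4.4] w 45.4 q [-1.36 -0.15  0.79  1.98  0.11  1.26 -1.24]
0 [[252.03751601 155.85881034]] [[325.68370111 157.81761623]]
0.02 [[252.04107918 156.06665959]] [[325.86726877 157.13104391]]
0.05 [[252.04690792 156.27333992]] [[326.17397111 156.1234364 ]]
```

View pics/w44.png

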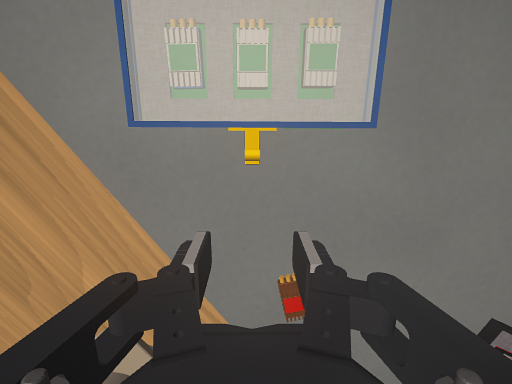

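View pics/s44c.png

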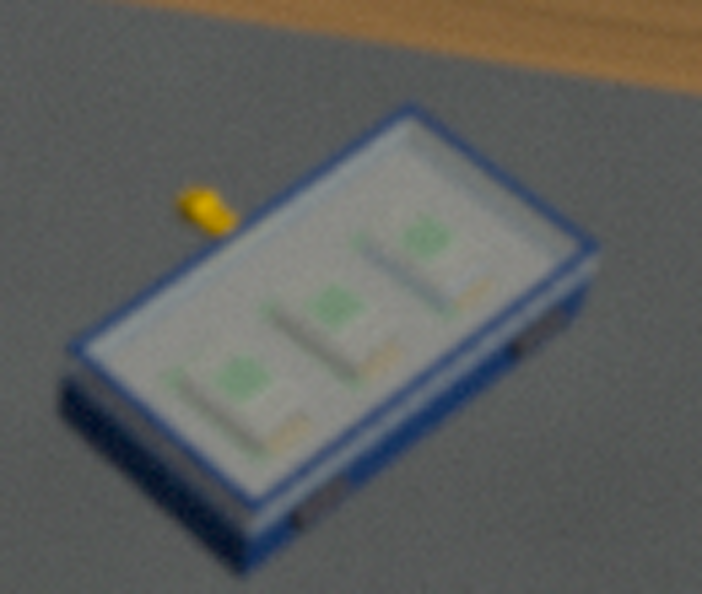

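View pics/t44.png

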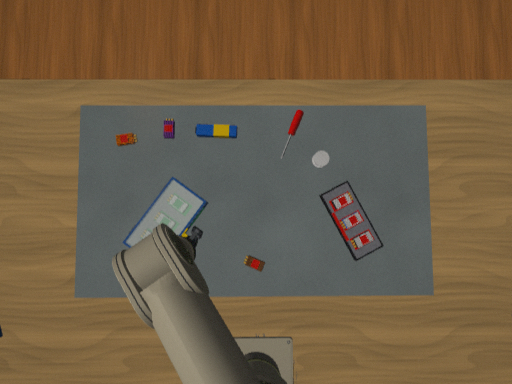

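```bash
python3 -m handwheel '[[[0,0,0,0,0,0,0.0],[0,0,0,0,0,0,0.0],[0,0,0,0,0,0,0.0]]]' 30; python3 -c "
from h import *
st();go(.4218,.2025,.056,-36.3,False)"
```

```text
clock: 56.0
position: [0.4039, 0.1783, 0.2044]
ee_rot: [0.892, 0.452, -0.001, 0.0]
ft_force: [-0.7, 1.0, -0.5]
grip_width: -0.002
t 56.0 pos [0.4039 0.1783 0.2044] yawY -36.2 tilt 0.07 F [-0.7  1.  -0.5] w -0.1 q [-1.36 -0.14  0.79  1.99  0.11  1.26 -1.24]
shift [0.0303 0.0002 0.1483] turn [0.     0.0013 0.0011] rel-to-azimuth -61.9
shift [0.0303 0.0002 0.1483] turn [-2.0000e-03  0.0000e+00 -3.1405e+00] rel-to-azimuth 118.1
```

```bash
python3 -m handwheel '[[[0.03,0,0.05,0,0,0,0.0],[0.03,0,0.1,0,0,0,0.0],[0.03,0,0.135,0,0,0,0.0],[0.03,0,0.145,0,0,0,0.0],[0.03,0,0.149,0,0,0,0.0],[0.03,0,0.151,0,0,0,0.0],[0.03,0,0.152,0,0,0,0.0]]]' 30; for i in 1 2 ; do python3 -m handwheel '[[[0,0,0.0008,0,0,0,0.0],[0,0,0.0016,0,0,0,0.0]]]' 30;done
```

```text
clock: 56.88
position: [0.4223, 0.2032, 0.0538]
ee_rot: [0.892, 0.452, 0.001, -0.001]
ft_force: [0.0, -0.5, 0.3]
grip_width: 0.0
clock: 57.12
position: [0.422, 0.2029, 0.0516]
ee_rot: [0.892, 0.452, 0.0, -0.0]
ft_force: [-0.5, 0.3, 0.3]
grip_width: -0.0
clock: 57.38
position: [0.4218, 0.2028, 0.0497]
ee_rot: [0.892, 0.452, -0.0, -0.0]
ft_force: [-0.1, -1.4, 0.1]
grip_width: 0.002
```

```bash
python3 -m handwheel '[[[0,0,0.0008,0,0,0,0.0],[0,0,0.0016,0,0,0,0.0]]]' 30;python3 -m handwheel '[[[0,0,0.0006,0,0,0,0.0],[0,0,0.0006,0,0,0,0.0]]]' 30
```

```text
clock: 57.62
position: [0.422, 0.2028, 0.0486]
ee_rot: [0.892, 0.452, -0.0, -0.0]
ft_force: [-5.6, -1.6, 17.5]
grip_width: 0.003
clock: 57.88
position: [0.422, 0.2028, 0.0485]
ee_rot: [0.892, 0.452, -0.0, -0.001]
ft_force: [-6.7, -3.8, 20.2]
grip_width: 0.001
```

```bash
python3 -m handwheel '[[[0,0,-0.04,0,0,0,0.0],[-0.05,0,-0.1,0,0,0,0.0],[-0.1,0,-0.16,0,0,0,0.0],[-0.1,0.05,-0.2,0,0,0,0.0],[-0.1,0.1,-0.22,0,0,0,0.0],[-0.1,0.1,-0.22,0,0,0,0.0]]]' 30; python3 -c "
from h import *
st()
cv2.imwrite('pics/s45.png',manip.camera('scene'))
cv2.imwrite('pics/t45.png',manip.camera('top'))"
```

```text
clock: 58.62
position: [0.4453, 0.0608, 0.2697]
ee_rot: [0.893, 0.451, 0.002, -0.001]
ft_force: [-0.1, -0.3, -0.5]
grip_width: 0.003
t 58.62 pos [0.4453 0.0608 0.2697] yawY -36.4 tilt 0.23 F [-0.1 -0.3 -0.5] w 0.3 q [-1.38 -0.29  0.99  1.88  0.24  1.42 -1.08]
```

View pics/s45.png

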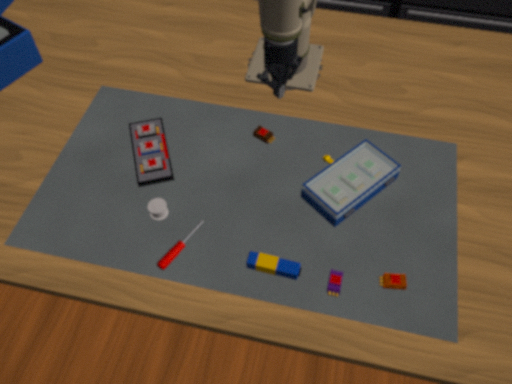

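View pics/t45.png

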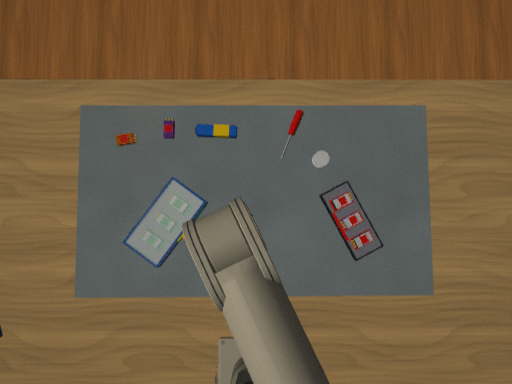

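```bash
python3 -c "
from workcell import manip
print(manip.hand_in())"
```

```text
the job is handed in; nothing more can be done
None
```

The job is done and handed in at about 59 s on the robot's clock. I swung the lid open to its stop and laid the three green-tagged controllers in the case nests. The three red-tagged ones went in the tray nests, one to a nest. Then I lowered the lid until it was shut.

**Opening the lid:** On the first swing I let go before the stop was felt. I gripped the tab again and moved on slowly until the wrist force rose to about 26 N.

**Controllers:** The wrist pictures after each release showed them lying flat inside their pockets. The release heights also matched the nest floors.

**Closing the lid:** In the last 1–1.5 mm steps, at about 10 mm/s, the wrist force rose to about 40 N once the lid met the case. That was firmer than I wanted, but far below the 120 N limit. A light press on the tab afterwards met rigid contact at 48.6 mm above the bench, against about 49 mm expected when shut.

**Last pictures:** The solder, battery, screwdriver and the brown, orange and purple look-alikes are where they started, and the arm is clear of everything. No check was left failed or in disagreement, and I saw no controller get knocked and no grip slip.

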